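# Stand the relay module on end in the test dock

### The job

Pick out the middle-length relay module (120 mm; the others are 95 and 145 mm) and stand it upright on its brass terminal end in the test dock: broad face against the blue fence, centred on the yellow mark, set down gently. Let go so that it stands by itself, then slide the red jaw up snugly against it so that it is held flush between fence and jaw. Leave the other two modules, the white mug and the yellow timer where they are.

Things in the scene. Friction and masses are not known exactly. Their poses are not given: they have to be found in the camera images.
- module_mid: flat black box-shaped relay module with a brass band at its terminal end, a blue band at its cap end and copper strips on its upper face; 120 long x 60 wide x 24 thick (mm), 0.2 to 0.45 kg, all faces plain and flat, starts lying flat on the bench. Origin at the centre of the box; x runs along the length from the brass terminal end to the blue cap end, y across the 60 mm width, z through the 24 mm thickness. This is the one to test; either broad face may go to the fence.
- module_mid_foot (a point): centre of the brass terminal end face (60 x 24 mm) of the 120 mm module, 60 mm from its origin along -x
- module_short: flat black box-shaped relay module with a brass band at its terminal end, a blue band at its cap end and copper strips on its upper face; 95 long x 60 wide x 24 thick (mm), 0.2 to 0.45 kg, all faces plain and flat, starts lying flat on the bench. Origin at the centre of the box; x runs along the length from the brass terminal end to the blue cap end, y across the 60 mm width, z through the 24 mm thickness. Look-alike, to be left alone.
- module_long: flat black box-shaped relay module with a brass band at its terminal end, a blue band at its cap end and copper strips on its upper face; 145 long x 60 wide x 24 thick (mm), 0.2 to 0.45 kg, all faces plain and flat, starts lying flat on the bench. Origin at the centre of the box; x runs along the length from the brass terminal end to the blue cap end, y across the 60 mm width, z through the 24 mm thickness. Look-alike, to be left alone.
- dock: fixed test dock: aluminium base plate 150 (x) x 185 (y) x 14 mm thick, from y = -57.5 to +127.5 mm, with a fixed blue fence 100 wide (x), 12 thick, rising 45 mm above the plate. Origin on the bench surface under the fixture; z up, x along the fence, y from the fence towards the jaw. The fence's inner face lies at y = -30 mm and faces +y; a yellow mark at x = 0 on plate and fence is where the module is to be centred
- dock_seat (a point): point on top of the base plate (14 mm above the bench), at the middle of where the module's foot belongs: 12 mm in front of the fence's face, on the yellow mark; axes as the dock's
- jaw (a joint): position in m of the red jaw, which slides along the dock's -y towards the fence; it stays where it is left (about 2 N of friction, damped). At 0 its rubber face is 90 mm from the fence's face; the gap is 0.090 - value, so 0.066 is snug on a 24 mm module lying flush on the fence; travel ends at 0.075
- jaw_back (a point): middle of the flat rear face (80 mm wide) of the jaw, where it can be pushed: 35 mm above the bench, 25 mm behind (dock +y) the rubber face. The jaw block is 80 wide x 25 thick, its top 45 mm above the bench; on top a push tab 40 wide x 12 thick, flush with the rear face, reaches 67 mm above the bench
- mug: white mug, 76 mm across, 90 mm tall, origin under its centre; bystander
- timer: yellow timer 50 x 70 x 85 mm tall, origin under its centre; bystander

How it is judged:
By the outcome, as a careful person would: the job done as asked, in the order asked, and still so for the second after the job is handed in, with the robot touching nothing.
It also fails if it takes over 69 s, if anything falls off the work surface, if the arm or the gripper's body presses on something with over 40 N, if the wrist force passes 120 N, or if a joint passes its speed limit or range.

### The arm

A 7-joint arm with a two-finger parallel gripper is mounted at the origin on the work surface. World frame = base frame: x ahead of the robot, y to its left, z up, the work surface at z = 0. Lengths are in m, angles in rad, forces in N, time in s.
With the tool pointing down it reaches from about 0.4 to 0.85 m from the base axis. Payload 10.4 kg.
Tool frame: the origin (TCP) lies on the centre line of the jaws, within the pads' length; the fingertips stand 19 mm ahead of it and the grasp point (between the pads) is the TCP; z points along the fingers, y is the direction in which the jaws open and shut (so a half turn about z gives the same grasp; the last joint's range is limited). The gripper opens to 85 mm and grips with 20 to 120 N. Pads are 22 mm wide; open, the fingers measure 114 mm over their backs; the gripper's body (76 mm by 85 mm) begins 54 mm behind the grasp point. The pads swing forward as they close: fully open they stand 13 mm farther back than shut.
Start: joints at [-1.168, 0.332, -0.065, 1.46, 0.022, 1.35, -0.088], TCP at [0.258, 0.569, 0.25] pointing down, gripper open.
Joint ranges: [-2.6, 2.6], [-0.5, 2.12], [-1.47, 1.34], [0.16, 2.42], [-1.27, 4.41], [0.06, 2.06], [-2.6, 2.6]. Speed limits (rad/s): [2.22, 2.22, 2.79, 2.79, 3.14, 3.14, 3.14].

### API

Orientations are given as a 3x3 rotation matrix whose columns are the frame's x, y, z axes.
In Python, from plant import state, grab_frame, camera_info, arm gives the robot as it stands. The module is installed in compiled form; this text tells all that it offers.
- The arm moves only by the tool arm_command, never from a script. Its argument "steps" is a list of rows, each a list of 5 numbers: the opening, from -1 (shut) to 1 (fully open), then the shift along the world's x, y, z in mm, then the turn about the world's z in units of 6 degrees (1.0 is 6 degrees). A call has 1 to 12 rows; each row is the pose to reach, as a shift and turn from the pose commanded when the call began; what a row does not reach only later rows make up. A row lasts 1/10 s, in which the tool goes at most 50 mm and 8.59 degrees, less where a joint would pass 70% of its speed; a pose out of reach is approached as far as the arm can. A call with a gripper value outside its range is refused whole. The fingers move at their own pace and stop on an object; "force" is the grip in N (left out, the last holds). Time passes only in rows, so rows that repeat a pose let the fingers close. It gives the time, the measured TCP pose, the force and the opening at its end, in the units of the state.
- state(): the state, without advancing time (a new reading comes with each control period).
- grab_frame(name): name is "side" or "top" or "wrist"; returns the picture (480x640x3 uint8, red, green, blue); there is no depth.
- camera_info(name): a dict with "camera_matrix" (3x3 intrinsics, pixels), "eye" and "attitude" of the camera in the world. Camera axes: x right, y up, looking along -z (the intrinsics and any distortion apply to the point x, -y, -z); pixel columns grow to the right and rows downward; lengths in m; the calibration is good to about 2 mm. A picture is of the moment at which its call begins: read the wrist's pose just before it. camera_info takes no time and is no camera call; for the wrist camera it gives the pose at the moment of the call.
- arm.finish_job(): hands the job in, once; it reports no verdict.
The state is a dict: "time_s": time; "q": joint angles; "joint_vel": joint speeds; "tau": joint torques, N m; "tcp_pos": TCP position; "ee_rot": TCP orientation; "wrist_force": force on the tool from outside, world axes, zero at the start; "torque": the same for the moment, N m; "gripper_width": opening from 0.0 (shut) to 1.0 (fully open).
Only numpy, scipy, OpenCV 4.12 (cv2) and the standard library are available. Lean on these libraries where they do the work, as an engineer would, in place of code of your own. Each camera call takes 0.05 s, during which the arm holds its last target.

## Working session

There is one attempt and no reset: what is moved stays moved. The work goes in short steps, Python scripts to look and compute and a tool call to move; the robot and the scene stay as the last step left them, time stands still between calls to the robot, and variables do not carry over. Pictures are saved under pics/ and viewed, and the job is handed in when it is done.

Besides the shell and the picture viewer there is one more tool, called as name(argument=value, ...), one argument or row to a line, values as JSON. arm_command: Moves the arm, as the interface text tells. Its arguments: {"type":"object","properties":{"steps":{"type":"array"},"force":{"type":"number"}},"required":["steps"]}

```bash
mkdir -p pics; python3 - <<'E'
from plant import state, grab_frame, camera_info
import cv2
for n in ["top","side","wrist"]:
    ci=camera_info(n); print(n,ci)
    cv2.imwrite(f"pics/{n}0.png",cv2.cvtColor(grab_frame(n),cv2.COLOR_RGB2BGR))
s=state();print(s)
E
```

```text
top {'camera_matrix': array([[501.20998079,   0.        , 315.9602373 ],
       [  0.        , 501.20998079, 245.95784678],
       [  0.        ,   0.        ,   1.        ]]), 'eye': array([ 0.39520469, -0.01631685,  0.86321677]), 'attitude': array([[-0.00947838,  0.99141426, -0.13041442],
       [-0.99962794, -0.01273016, -0.02412319],
       [-0.02557627,  0.13013725,  0.99116606]])}
side {'camera_matrix': array([[445.12411223,   0.        , 328.00162499],
       [  0.        , 445.12411223, 235.22332779],
       [  0.        ,   0.        ,   1.        ]]), 'eye': array([ 0.09856876, -0.56125471,  0.64179703]), 'attitude': array([[ 0.80984992,  0.39414747, -0.43450073],
       [-0.58644774,  0.52512468, -0.61670343],
       [-0.01490504,  0.75424919,  0.65641907]])}
wrist {'camera_matrix': array([[388.344401  ,   0.        , 315.78302019],
       [  0.        , 388.344401  , 236.04239231],
       [  0.        ,   0.        ,   1.        ]]), 'eye': array([0.1968941 , 0.59647756, 0.3740523 ]), 'attitude': array([[ 0.41369267, -0.87710588, -0.24401568],
       [ 0.91041493,  0.3980
[... 191 characters left out ...]
835 ]), 'joint_vel': array([ 1.71348547e-03, -2.72545969e-03,  4.44190591e-06, -4.21530040e-03,
       -1.09718838e-04, -2.75062383e-04,  5.86274517e-04]), 'tau': array([ 5.95792171e-04, -6.25822091e+01,  4.91278677e-02, -3.91856146e+01,
        1.63847313e-02,  7.37941969e-03,  1.40351713e-05]), 'tcp_pos': array([0.25803653, 0.56896882, 0.24972741]), 'ee_rot': array([[-9.10727446e-01,  4.13007695e-01, -4.04805906e-04],
       [ 4.13007893e-01,  9.10726953e-01, -9.47530142e-04],
       [-2.26695905e-05, -1.03012974e-03, -9.99999469e-01]]), 'wrist_force': array([0.50760716, 0.34222226, 0.23873453]), 'torque': array([ 0.03155718, -0.02672626,  0.01533634]), 'gripper_width': 0.9992094597808505}
```

View pics/top0.png

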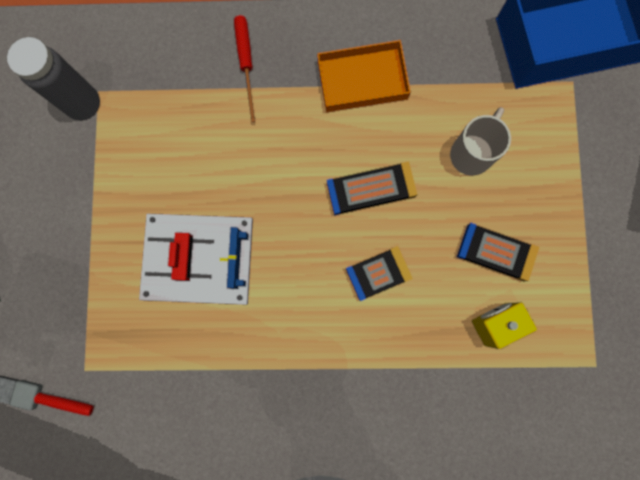

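View pics/side0.png

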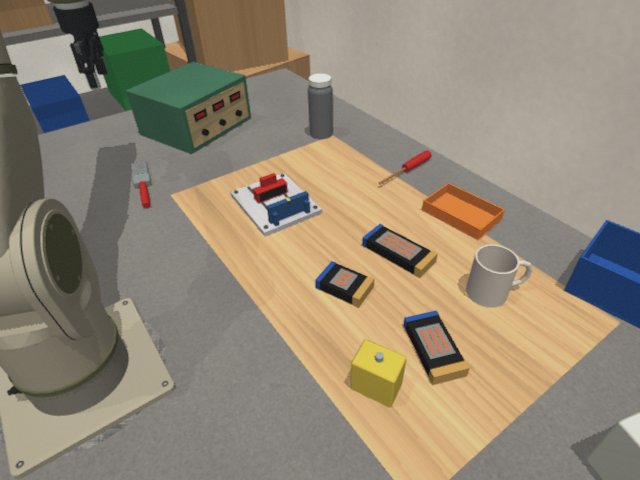

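View pics/wrist0.png

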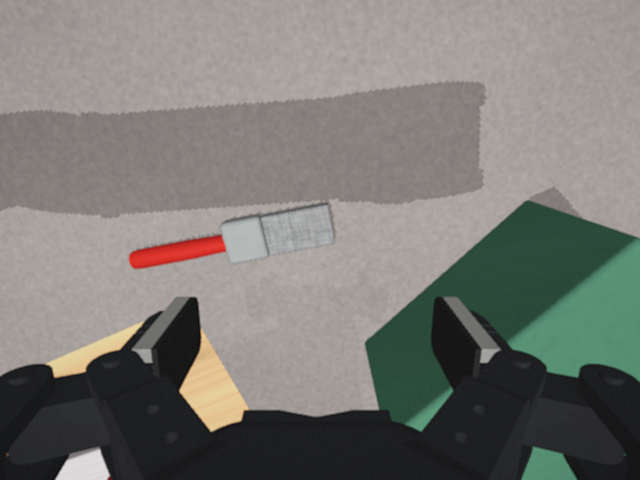

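```bash
cat > h.py <<'E'
import numpy as np, cv2
from plant import state, grab_frame, camera_info
def ray(ci,px):
    K=ci["camera_matrix"]; d=np.array([(px[0]-K[0,2])/K[0,0],-(px[1]-K[1,2])/K[1,1],-1.])
    d=np.asarray(ci["attitude"])@d
    return np.asarray(ci["eye"]),d/np.linalg.norm(d)
def onplane(ci,px,z):
    e,d=ray(ci,px); return e+d*(z-e[2])/d[2]
def tri(obs):
    A=np.zeros((3,3));b=np.zeros(3)
    rs=[ray(c,p) for c,p in obs]
    for e,d in rs:
        P=np.eye(3)-np.outer(d,d);A+=P;b+=P@e
    x=np.linalg.solve(A,b)
    return x,[np.linalg.norm((np.eye(3)-np.outer(d,d))@(x-e)) for e,d in rs]
def proj(ci,X):
    p=np.asarray(ci["attitude"]).T@(np.asarray(X)-ci["eye"]);K=ci["camera_matrix"]
    return np.array([K[0,2]+K[0,0]*p[0]/-p[2],K[1,2]-K[1,1]*p[1]/-p[2]])
E
python3 - <<'E'
import cv2
a=cv2.imread("pics/top0.png");b=cv2.imread("pics/side0.png")
cv2.imwrite("pics/t_mod.png",cv2.resize(a[150:350,320:560],None,fx=3.3,fy=3,interpolation=cv2.INTER_CUBIC)[:600])
cv2.imwrite("pics/t_dock.png",cv2.resize(a[205:310,130:265],None,fx=5.5,fy=5.5,interpolation=cv2.INTER_CUBIC))
cv2.imwrite("pics/s_dock.png",cv2.resize(b[165:240,220:330],None,fx=7,fy=7,interpolation=cv2.INTER_CUBIC))
cv2.imwrite("pics/s_C.png",cv2.resize(b[300:400,390:480],None,fx=6,fy=6,interpolation=cv2.INTER_CUBIC))
E
```

```text
(no output)
```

View pics/t_mod.png

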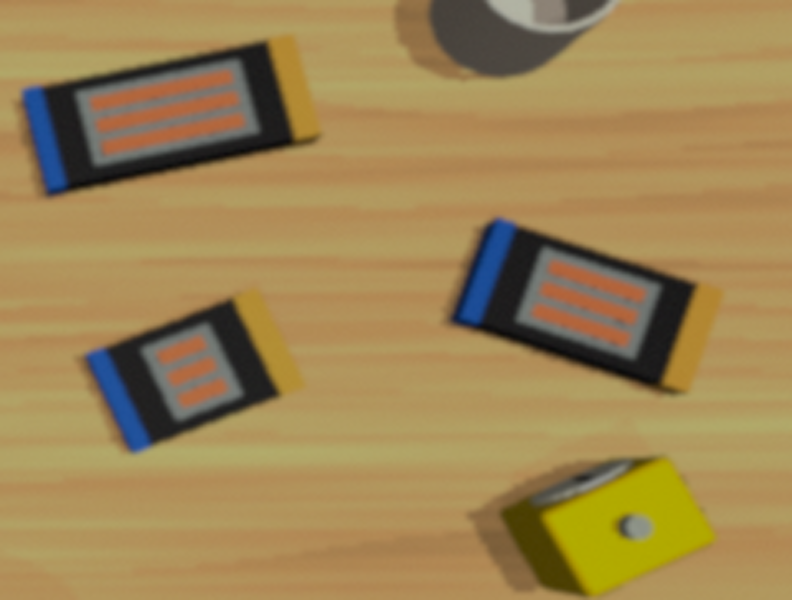

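View pics/t_dock.png

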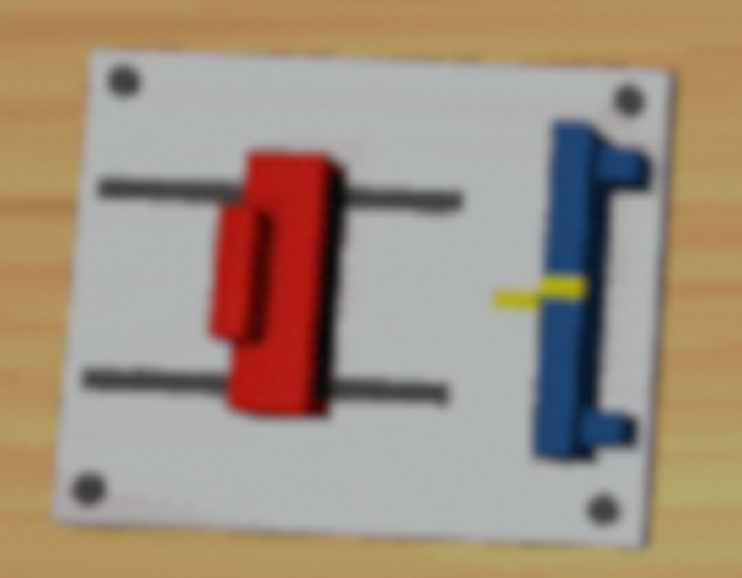

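View pics/s_dock.png

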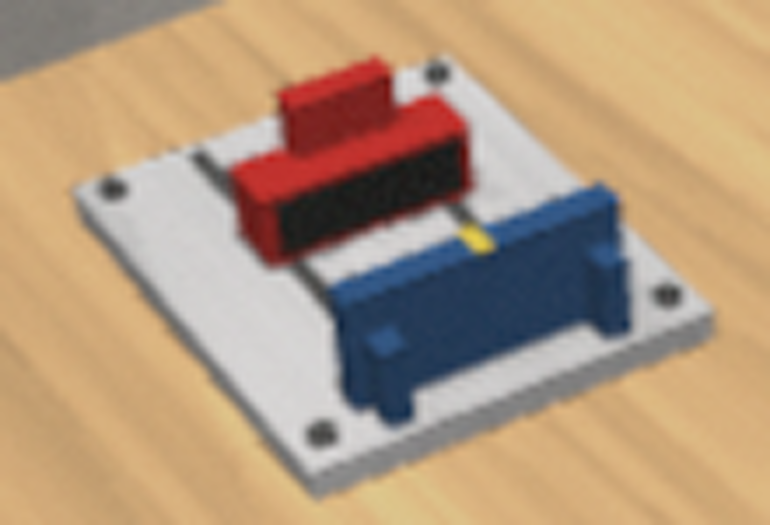

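View pics/s_C.png

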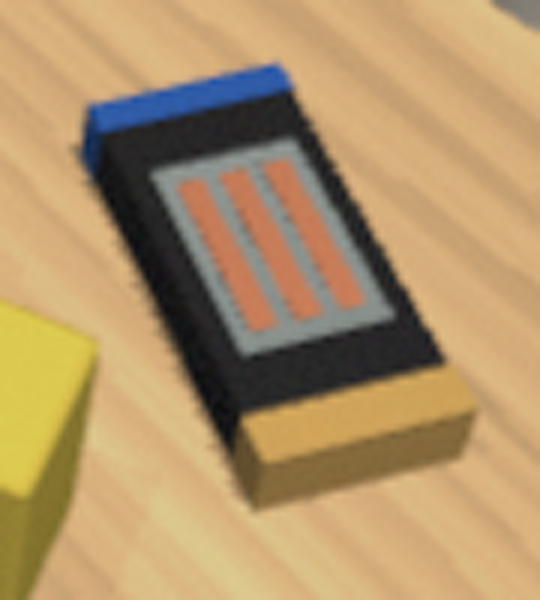

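```bash
python3 - <<'E'
import cv2
a=cv2.imread("pics/top0.png")
cv2.imwrite("pics/t_C.png",cv2.resize(a[215:290,450:545],None,fx=8,fy=8,interpolation=cv2.INTER_CUBIC))
E
```

```text
(no output)
```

View pics/t_C.png

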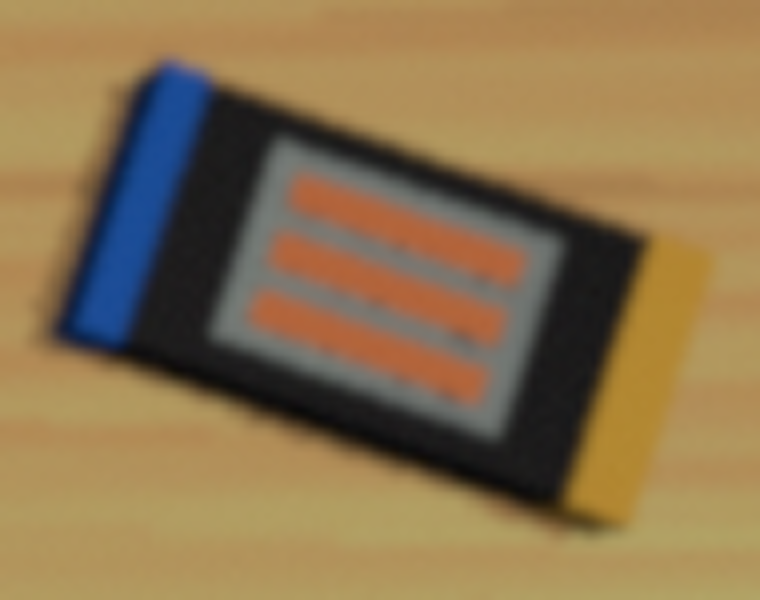

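```bash
cat > m1.py <<'E'
from h import *
T=camera_info("top");S=camera_info("side")
def f(p,s,o): return ((p[0]+.5)/s-.5+o[0],(p[1]+.5)/s-.5+o[1])
tc=lambda p:f(p,8,(450,215)); sc=lambda p:f(p,6,(390,300))
td=lambda p:f(p,5.5,(130,205)); sd=lambda p:f(p,7,(220,165))
R={}
for n,a,b in [("blue_up",(165,63),(285,66)),("blue_lo",(75,335),(92,106)),("br_up",(714,252),(476,410)),("br_lo",(628,520),(265,462))]:
    x,r=tri([(T,tc(a)),(S,sc(b))]);R[n]=x;print(n,x.round(4),np.round(r,4),onplane(T,tc(a),.024)[:2].round(4))
P={n:onplane(T,tc(a),.024) for n,a in [("blue_up",(165,63)),("blue_lo",(75,335)),("br_up",(714,252)),("br_lo",(628,520))]}
for Q in (R,P):
    d=lambda a,b:np.linalg.norm(Q[a]-Q[b])
    print("len",d("blue_up","br_up"),d("blue_lo","br_lo"),"wid",d("blue_up","blue_lo"),d("br_up","br_lo"))
    c=sum(Q.values())/4; ax=(Q["blue_up"]+Q["blue_lo"]-Q["br_up"]-Q["br_lo"]);w=Q["blue_up"]-Q["blue_lo"]+Q["br_up"]-Q["br_lo"];print("c",c,"yaw",np.degrees(np.arctan2(ax[1],ax[0])),np.degrees(np.arctan2(w[1],w[0])))
print("dock")
D={}
for n,a,b in [("TL",(92,50),(450,58)),("TR",(672,70),(715,312)),("BR",(645,545),(312,475)),("BL",(52,520),(75,190))]:
    x,r=tri([(T,td(a)),(S,sd(b))]);D[n]=onplane(T,td(a),.014);print(n,x.round(4),np.round(r,4),D[n].round(4))
d=lambda a,b:np.linalg.norm(D[a]-D[b])
print("y len",d("TL","TR"),d("BL","BR"),"x len",d("TL","BL"),d("TR","BR"))
yax=D["TL"]+D["BL"]-D["TR"]-D["BR"];xax=D["TL"]+D["TR"]-D["BL"]-D["BR"]
print("yax ang",np.degrees(np.arctan2(yax[1],yax[0])),"xax",np.degrees(np.arctan2(xax[1],xax[0])),"centre",sum(D.values())/4)
for n,a in [("f_iT",(555,122)),("f_oT",(598,124)),("f_oB",(578,458)),("f_iB",(533,456)),("ymark_i",(541,287))]:
    print(n,onplane(T,td(a),.059).round(4))
print("plate mark outer",onplane(T,td((494,299)),.014))
for n,a in [("tab_rT",(222,203)),("tab_rB",(210,338)),("tab_fT",(250,207))]: print(n,onplane(T,td(a),.067).round(4))
E
python3 m1.py
```

```text
blue_up [ 0.5438 -0.258   0.0208] [0.0011 0.0011] [ 0.5423 -0.2564]
blue_lo [ 0.4862 -0.236   0.023 ] [0.0015 0.0015] [ 0.4849 -0.2349]
br_up [ 0.5007 -0.3691  0.0211] [0.0004 0.0004] [ 0.5007 -0.3682]
br_lo [ 0.4447 -0.3474  0.0219] [0.0004 0.0004] [ 0.445  -0.3468]
len 0.11914388441193785 0.11881787867765733 wid 0.06164927657078964 0.060035578254707074
c [ 0.49386687 -0.30264393  0.0217061 ] yaw 69.18081615363397 -21.067544467764495
len 0.1192552908328271 0.11882634072057188 wid 0.06130547541153866 0.05965214945946234
c [ 0.49320078 -0.30157532  0.024     ] yaw 69.97379248944323 -20.751289423483765
dock
TL [0.5689 0.3001 0.01  ] [0.0008 0.0008] [0.5673 0.299  0.014 ]
TR [0.559  0.1154 0.0102] [0. 0.] [0.5583 0.1148 0.014 ]
BR [0.4101 0.1226 0.011 ] [0. 0.] [0.4101 0.1221 0.014 ]
BL [0.42   0.3075 0.0102] [0.0004 0.0004] [0.4196 0.3063 0.014 ]
y len 0.18434639979360434 0.18443049358636923 x len 0.14796416528246129 0.1483973008487245
yax ang 87.11319093415722 xax -2.816572812890033 centre [0.48881471 0.21053145 0.014     ]
f_iT [0.5344 0.1427 0.059 ]
f_oT [0.5337 0.1298 0.059 ]
f_oB [0.4347 0.1346 0.059 ]
f_iB [0.4355 0.1479 0.059 ]
ymark_i [0.4852 0.1462 0.059 ]
plate mark outer [0.4866232  0.16991249 0.014     ]
tab_rT [0.5103 0.2391 0.067 ]
tab_rB [0.4705 0.2415 0.067 ]
tab_fT [0.509  0.2308 0.067 ]
```

```bash
python3 - <<'E'
from h import *
a=cv2.imread("pics/wrist0.png")
cv2.imwrite("pics/w_f.png",cv2.resize(a[280:480,80:560],None,fx=1.66,fy=1.66,interpolation=cv2.INTER_CUBIC))
s=state();W=camera_info("wrist")
R=s["ee_rot"];
print("cam in tool",R.T@(W["eye"]-s["tcp_pos"])); print((R.T@W["attitude"]).round(3))
for z in (0.019,0.006,0,-0.02):
  for y in (-.0425,.0425):
    for x in (-.011,.011):
      print(z,y,x,proj(W,s["tcp_pos"]+R@np.array([x,y,z])).round(0))
E
```

```text
cam in tool [ 0.06704412 -0.00029929 -0.1244387 ]
[[-0.001  0.963  0.269]
 [ 1.     0.001  0.001]
 [ 0.001  0.269 -0.963]]
0.019 -0.0425 -0.011 [213. 325.]
0.019 -0.0425 0.011 [209. 275.]
0.019 0.0425 -0.011 [421. 325.]
0.019 0.0425 0.011 [425. 275.]
0.006 -0.0425 -0.011 [204. 342.]
0.006 -0.0425 0.011 [200. 288.]
0.006 0.0425 -0.011 [430. 342.]
0.006 0.0425 0.011 [434. 288.]
0 -0.0425 -0.011 [200. 351.]
0 -0.0425 0.011 [195. 295.]
0 0.0425 -0.011 [434. 351.]
0 0.0425 0.011 [439. 295.]
-0.02 -0.0425 -0.011 [181. 387.]
-0.02 -0.0425 0.011 [174. 323.]
-0.02 0.0425 -0.011 [453. 386.]
-0.02 0.0425 0.011 [460. 323.]
```

View pics/w_f.png

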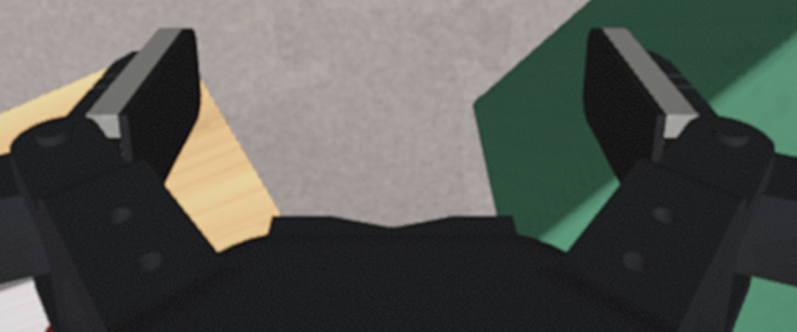

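arm_command(
  steps=[
    [1,242,-369,0,-7],
    [1,242,-369,0,-7],
    [1,242,-369,0,-7],
    [1,242,-369,0,-7],
    [1,242,-369,0,-7],
    [1,242,-369,0,-7],
    [1,242,-369,0,-7],
    [1,242,-369,0,-7],
    [1,242,-369,0,-7],
    [1,249,-835,0,-14.35],
    [1,249,-835,0,-14.35],
    [1,249,-835,0,-14.35],
  ],
  force=20,
)

```text
time_s: 1.35
tcp_pos: [0.5021, 0.0482, 0.2502]
ee_rot: [[0.044, 0.999, -0.0], [0.999, -0.044, 0.0], [0.0, -0.0, -1.0]]
wrist_force: [2.1, 0.1, 0.3]
gripper_width: 0.999
```

arm_command(
  steps=[
    [1,4,-315,-50,-3],
    [1,4,-315,-50,-3],
    [1,4,-315,-50,-3],
    [1,4,-315,-50,-3],
    [1,4,-315,-50,-3],
    [1,4,-315,-50,-3],
    [1,4,-315,-50,-3],
    [1,4,-315,-50,-3],
    [1,4,-315,-50,-3],
  ],
)

```text
time_s: 2.25
tcp_pos: [0.5063, -0.2644, 0.2]
ee_rot: [[0.345, 0.938, -0.001], [0.938, -0.345, 0.0], [0.0, -0.001, -1.0]]
wrist_force: [-0.5, 0.8, 0.0]
gripper_width: 0.996
```

```bash
python3 - <<'E'
from h import *
s=state();W=camera_info("wrist")
cv2.imwrite("pics/w1.png",cv2.cvtColor(grab_frame("wrist"),cv2.COLOR_RGB2BGR))
print(s["tcp_pos"],s["joint_vel"].round(3),s["q"].round(2),s["wrist_force"])
R=s["ee_rot"];print(np.degrees(np.arctan2(R[1,1],R[0,1])))
np.savez("w1.npz",**{k:np.asarray(v) for k,v in W.items()})
u=np.array([np.cos(np.radians(69.5)),np.sin(np.radians(69.5)),0]);w=np.array([u[1],-u[0],0])
for a in(.06,-.06):
  for b in (.03,-.03): print(a,b,proj(W,np.array([.4935,-.302,.024])+a*u+b*w).round(1))
E
```

```text
[ 0.50631868 -0.26441395  0.200015  ] [-0.025 -0.016 -0.018  0.004 -0.001  0.    -0.004] [-0.19  0.29  0.7   1.71 -0.2   1.22  0.21] [-0.50373209  0.76285892  0.03153849]
-20.206622458641746
0.06 0.03 [354.9 190.9]
0.06 -0.03 [277.8 190.6]
-0.06 0.03 [350.5 329.5]
-0.06 -0.03 [280.8 329.3]
```

View pics/w1.png

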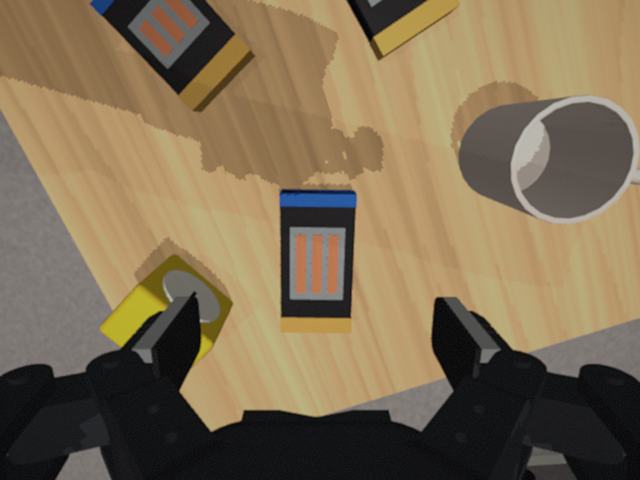

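arm_command(
  steps=[
    [1,1,-1,-45,-0.1],
    [1,1,-1,-90,-0.1],
    [1,1,-1,-130,-0.1],
    [1,1,-1,-160,-0.1],
    [1,1,-1,-175,-0.1],
    [1,1,-1,-188,-0.1],
    [1,1,-1,-188,-0.1],
    [1,1,-1,-188,-0.1],
  ],
)

```text
time_s: 3.1
tcp_pos: [0.5082, -0.2659, 0.0135]
ee_rot: [[0.354, 0.935, 0.002], [0.935, -0.354, -0.0], [0.0, 0.002, -1.0]]
wrist_force: [-0.7, -0.1, 0.5]
gripper_width: 1.0
```

```bash
python3 - <<'E'
from h import *
s=state();print(s["tcp_pos"],s["wrist_force"])
cv2.imwrite("pics/w2.png",cv2.cvtColor(grab_frame("wrist"),cv2.COLOR_RGB2BGR))
a=grab_frame("side")[270:420,360:560];cv2.imwrite("pics/s2.png",cv2.cvtColor(cv2.resize(a,None,fx=4,fy=4,interpolation=cv2.INTER_CUBIC),cv2.COLOR_RGB2BGR))
E
```

```text
[ 0.50824075 -0.26587926  0.01349877] [-0.66745917 -0.11481606  0.52546649]
```

View pics/w2.png

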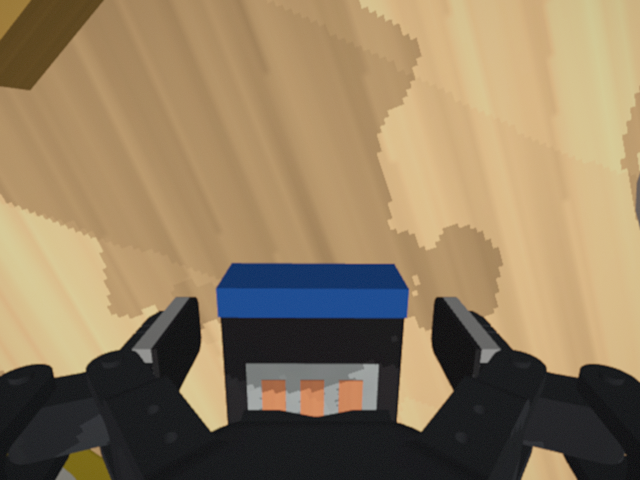

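View pics/s2.png

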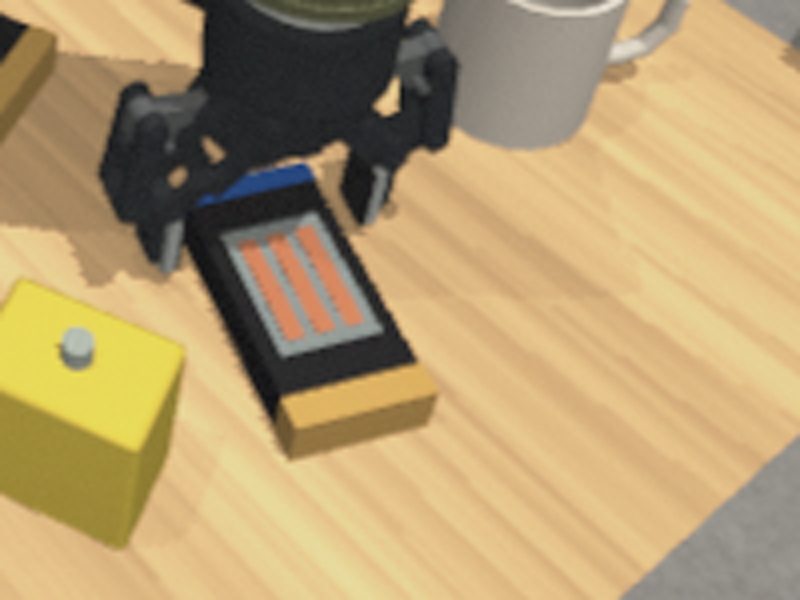

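arm_command(
  steps=[
    [-1,0,0,0,0],
    [-1,0,0,0,0],
    [-1,0,0,0,0],
    [-1,0,0,0,0],
    [-1,0,0,0,0],
    [-1,0,0,0,0],
  ],
  force=20,
)

```text
time_s: 3.8
tcp_pos: [0.5086, -0.2663, 0.0142]
ee_rot: [[0.355, 0.935, 0.003], [0.935, -0.355, -0.001], [0.001, 0.003, -1.0]]
wrist_force: [-1.0, 0.8, 13.5]
gripper_width: 0.702
```

arm_command(
  steps=[
    [-1,-0.5,-1.4,9,0],
    [-1,-1.3,-3.6,18,0],
    [-1,-2.3,-6.3,26,0],
    [-1,-3.6,-9.7,34,0],
    [-1,-5.1,-13.8,42,0],
    [-1,-6.9,-18.5,49,0],
    [-1,-8.9,-23.7,56,0],
    [-1,-11,-29.5,62,0],
    [-1,-11,-29.5,62,0],
    [-1,-11,-29.5,62,0],
  ],
)

```text
time_s: 4.8
tcp_pos: [0.4963, -0.2953, 0.0743]
ee_rot: [[0.355, 0.935, 0.0], [0.935, -0.355, 0.0], [0.0, -0.0, -1.0]]
wrist_force: [0.2, -0.3, -3.5]
gripper_width: 0.697
```

```bash
python3 - <<'E'
from h import *
s=state();print(s["tcp_pos"],s["wrist_force"],s["torque"])
cv2.imwrite("pics/w3.png",cv2.cvtColor(grab_frame("wrist"),cv2.COLOR_RGB2BGR))
a=grab_frame("side")[270:420,360:560];cv2.imwrite("pics/s3.png",cv2.cvtColor(cv2.resize(a,None,fx=4,fy=4,interpolation=cv2.INTER_CUBIC),cv2.COLOR_RGB2BGR))
E
```

```text
[ 0.49629873 -0.29530101  0.07425376] [ 0.16922197 -0.32637455 -3.48209715] [ 0.10480516 -0.07818068 -0.01303684]
```

View pics/s3.png

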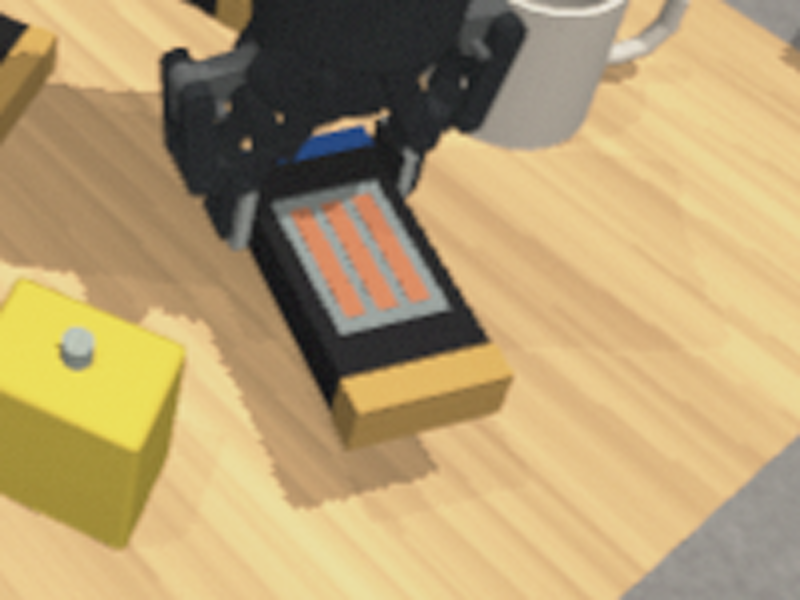

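arm_command(
  steps=[
    [-1,0,0,30,0],
    [-1,0,0,50,0],
    [-1,0,0,50,0],
    [0.2,0,0,50,0],
    [0.3,0,0,50,0],
    [0.3,0,0,50,0],
    [0.35,0,0,50,0],
    [0.35,0,0,50,0],
    [0.35,0,0,50,0],
  ],
)

```text
time_s: 5.8
tcp_pos: [0.4963, -0.2953, 0.1242]
ee_rot: [[0.355, 0.935, -0.0], [0.935, -0.355, -0.0], [-0.0, -0.0, -1.0]]
wrist_force: [-0.7, -1.0, -1.6]
gripper_width: 0.693
```

```bash
cat > look.py <<'E'
from h import *
import sys
n=sys.argv[1];x0,x1,y0,y1,f=[int(v) for v in sys.argv[2:7]];cam=sys.argv[7] if len(sys.argv)>7 else "side"
s=state();print(s["time_s"],s["tcp_pos"].round(4),s["wrist_force"].round(2),s["torque"].round(3),s["gripper_width"])
a=grab_frame(cam)[y0:y1,x0:x1];cv2.imwrite(f"pics/{n}.png",cv2.cvtColor(cv2.resize(a,None,fx=f,fy=f,interpolation=cv2.INTER_CUBIC),cv2.COLOR_RGB2BGR))
E
python3 look.py s4 360 560 240 390 4
```

```text
5.8 [ 0.4963 -0.2953  0.1242] [-0.73 -1.01 -1.62] [ 0.116 -0.046 -0.034] 0.6927235147361931
```

View pics/s4.png

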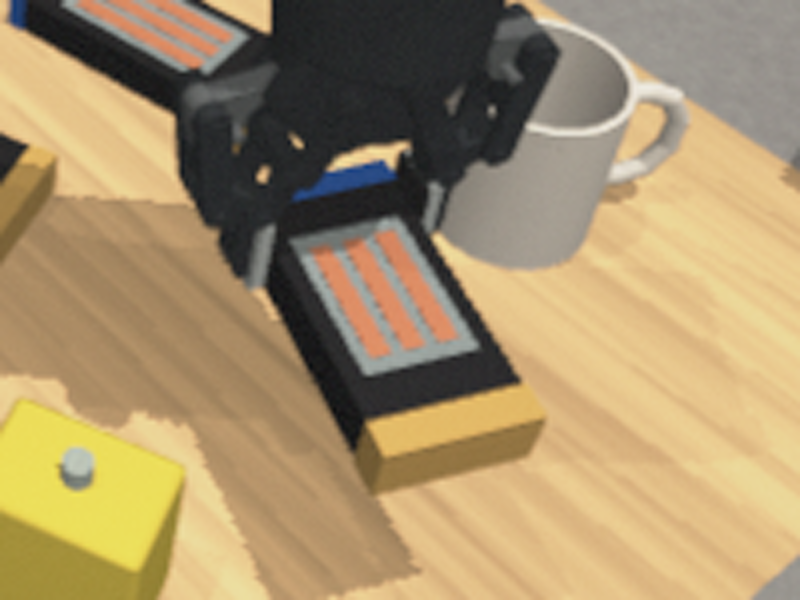

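arm_command(
  steps=[
    [0.36,0,0,-20,0],
    [0.365,0,0,-20,0],
    [0.365,0,0,-20,0],
    [0.37,0,0,-20,0],
    [0.37,0,0,-20,0],
    [0.375,0,0,-20,0],
    [0.375,0,0,-20,0],
  ],
)

```text
time_s: 6.55
tcp_pos: [0.4966, -0.2953, 0.1046]
ee_rot: [[0.355, 0.935, 0.001], [0.935, -0.355, -0.0], [0.0, 0.001, -1.0]]
wrist_force: [-0.6, -0.1, -2.6]
gripper_width: 0.701
```

```bash
python3 look.py s5 360 560 240 390 4
```

```text
6.55 [ 0.4966 -0.2953  0.1046] [-0.59 -0.06 -2.61] [ 0.169  0.007 -0.025] 0.7009326373222098
```

View pics/s5.png

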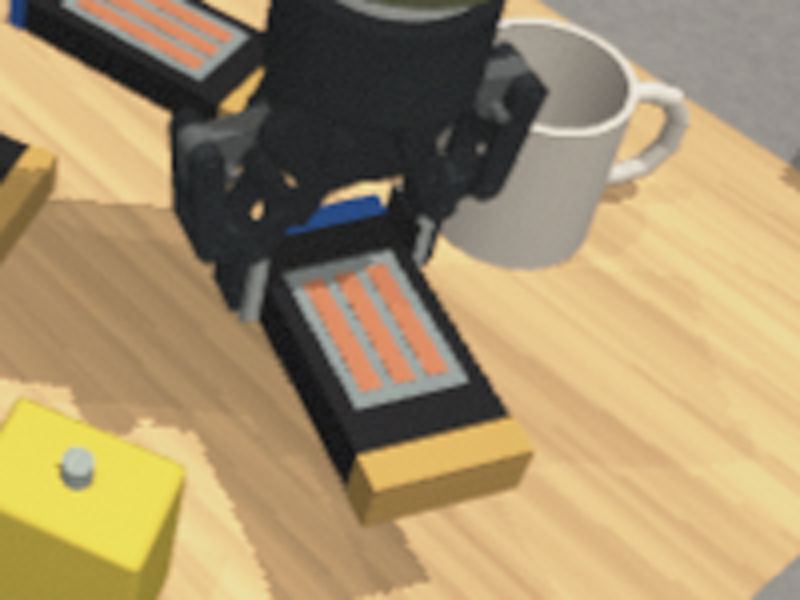

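arm_command(
  steps=[
    [0.38,0,0,0,0],
    [0.38,0,0,0,0],
    [0.385,0,0,0,0],
    [0.385,0,0,0,0],
    [0.39,0,0,0,0],
    [0.39,0,0,0,0],
  ],
)

```text
time_s: 7.2
tcp_pos: [0.4964, -0.2953, 0.1043]
ee_rot: [[0.355, 0.935, 0.0], [0.935, -0.355, 0.0], [0.0, 0.0, -1.0]]
wrist_force: [0.6, 0.2, -2.5]
gripper_width: 0.698
```

```bash
python3 look.py s6 360 560 240 390 4
```

```text
7.2 [ 0.4964 -0.2953  0.1043] [ 0.62  0.15 -2.48] [ 0.177 -0.045  0.021] 0.6975178438687462
```

View pics/s6.png

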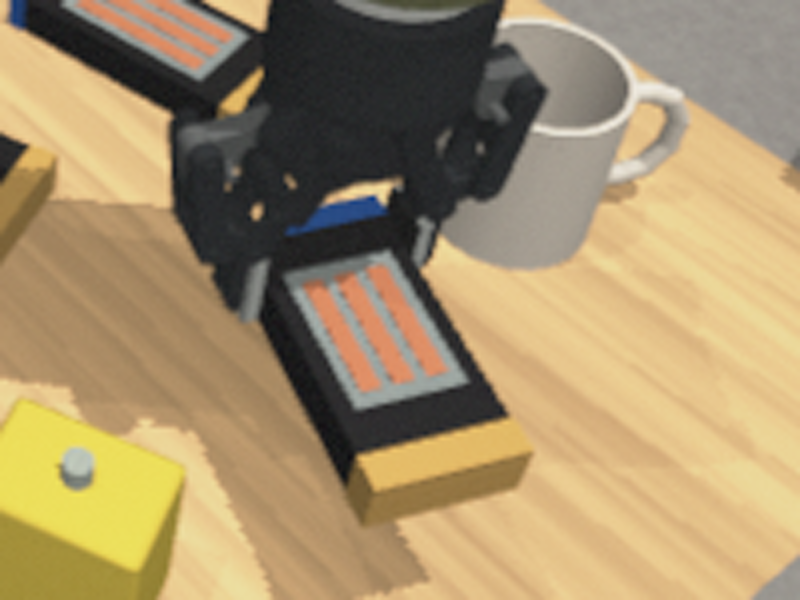

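arm_command(
  steps=[
    [0.395,0,0,0,0],
    [0.395,0,0,0,0],
    [0.4,0,0,0,0],
    [0.4,0,0,0,0],
    [0.405,0,0,0,0],
    [0.405,0,0,0,0],
    [0.41,0,0,0,0],
    [0.41,0,0,0,0],
  ],
)

```text
time_s: 8.05
tcp_pos: [0.4966, -0.2954, 0.1046]
ee_rot: [[0.355, 0.935, 0.001], [0.935, -0.355, -0.0], [-0.0, 0.001, -1.0]]
wrist_force: [0.9, -1.0, 0.5]
gripper_width: 0.705
```

```bash
python3 look.py s7 360 560 240 390 4
```

```text
8.05 [ 0.4966 -0.2954  0.1046] [ 0.92 -1.01  0.52] [-0.025  0.037 -0.016] 0.704734714382601
```

View pics/s7.png

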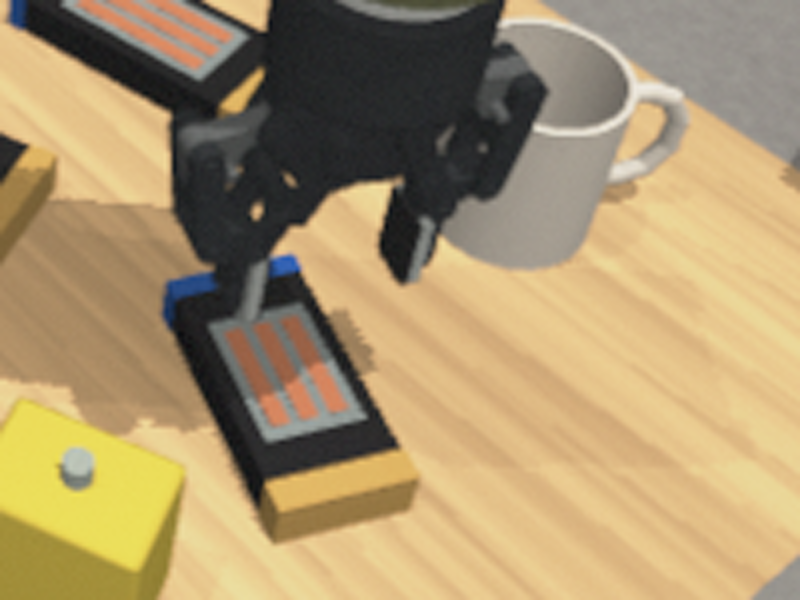

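arm_command(
  steps=[
    [0.6,0,0,40,0],
    [1,10,30,90,0],
    [1,10,30,95,0],
    [1,10,30,95,0],
    [1,10,30,95,0],
  ],
)

```text
time_s: 8.6
tcp_pos: [0.506, -0.2653, 0.1985]
ee_rot: [[0.355, 0.935, -0.001], [0.935, -0.355, 0.0], [-0.0, -0.001, -1.0]]
wrist_force: [0.4, -0.3, -0.3]
gripper_width: 1.0
```

```bash
python3 - <<'E'
from h import *
s=state();W=camera_info("wrist");print(s["time_s"],s["tcp_pos"],s["wrist_force"])
a=grab_frame("wrist");cv2.imwrite("pics/w8.png",cv2.cvtColor(a,cv2.COLOR_RGB2BGR))
np.savez("w8.npz",**{k:np.asarray(v) for k,v in W.items()})
b=grab_frame("side");cv2.imwrite("pics/side8.png",cv2.cvtColor(b,cv2.COLOR_RGB2BGR))
cv2.imwrite("pics/s8.png",cv2.cvtColor(cv2.resize(b[300:400,390:480],None,fx=6,fy=6,interpolation=cv2.INTER_CUBIC),cv2.COLOR_RGB2BGR))
E
```

```text
8.6 [ 0.50598166 -0.26533843  0.19853457] [ 0.40175107 -0.3416056  -0.29689671]
```

View pics/w8.png

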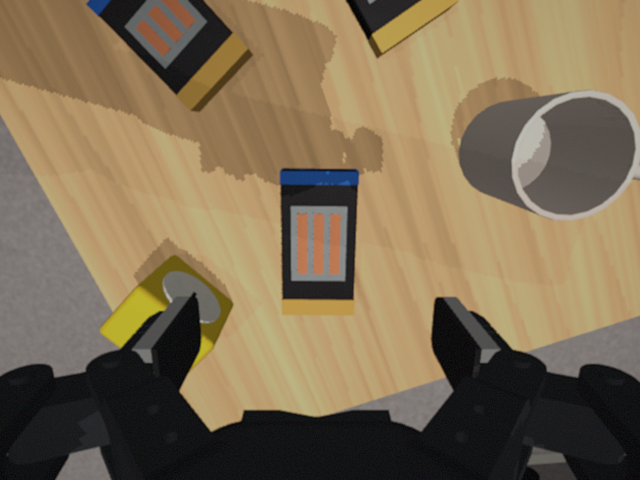

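View pics/s8.png

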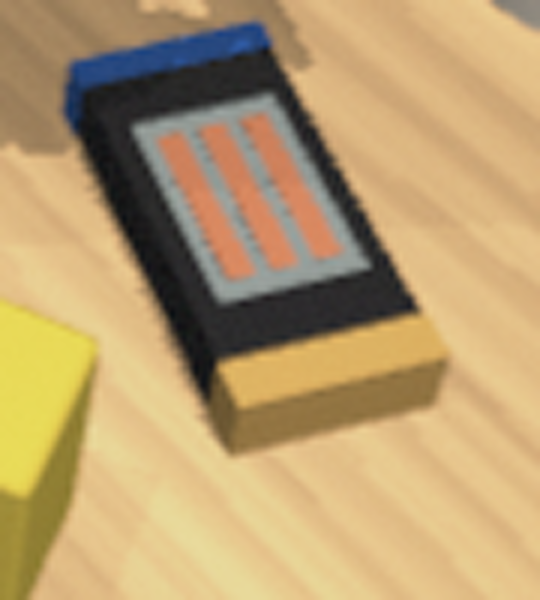

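```bash
python3 - <<'E'
from h import *
W=dict(np.load("w8.npz"));S=camera_info("side")
sc=lambda p:((p[0]+.5)/6-.5+390,(p[1]+.5)/6-.5+300)
Q={};P={}
for n,a,b in [("bu",(358,169),(265,23)),("bl",(281,169),(72,62)),("ru",(354,313),(447,352)),("rl",(282,313),(238,407))]:
    x,r=tri([(W,a),(S,sc(b))]);Q[n]=x;P[n]=onplane(W,a,.024);print(n,x.round(4),np.round(r,4),P[n].round(4))
for Q in(Q,P):
    ax=Q["bu"]+Q["bl"]-Q["ru"]-Q["rl"];w=Q["bu"]-Q["bl"]+Q["ru"]-Q["rl"];c=sum(Q.values())/4
    print(c,np.linalg.norm(ax)/2,np.linalg.norm(w)/2,np.degrees(np.arctan2(ax[1],ax[0])),np.degrees(np.arctan2(w[1],w[0])))
    print("grip",c+.015*ax/np.linalg.norm(ax))
E
```

```text
bu [ 0.5509 -0.2433  0.0217] [0.0009 0.0009] [ 0.5501 -0.2423  0.024 ]
bl [ 0.4948 -0.2212  0.0225] [0.0004 0.0004] [ 0.4952 -0.2214  0.024 ]
ru [ 0.5066 -0.3542  0.0242] [0.001 0.001] [ 0.5073 -0.3552  0.024 ]
rl [ 0.4499 -0.3329  0.0239] [0.0008 0.0008] [ 0.4504 -0.3335  0.024 ]
[ 0.50052868 -0.28791558  0.02309621] 0.11992941665731646 0.06043386607354009 68.17478951650222 -21.008527334673882
grip [ 0.50610456 -0.27399268  0.02284658]
[ 0.50074947 -0.28810093  0.024     ] 0.1206741117778967 0.059817025737934675 68.7311531819433 -20.81440243365635
grip [ 0.50619063 -0.2741226   0.024     ]
```

arm_command(
  steps=[
    [1,0,-9,-45,0],
    [1,0,-9,-90,0],
    [1,0,-9,-130,0],
    [1,0,-9,-160,0],
    [1,0,-9,-182,0],
    [1,0,-9,-182,0],
    [1,0,-9,-182,0],
    [-1,0,-9,-182,0],
    [-1,0,-9,-182,0],
    [-1,0,-9,-182,0],
    [-1,0,-9,-182,0],
    [-1,0,-9,-182,0],
  ],
  force=20,
)

```text
time_s: 9.9
tcp_pos: [0.507, -0.2747, 0.0186]
ee_rot: [[0.355, 0.935, 0.002], [0.935, -0.355, -0.0], [0.0, 0.002, -1.0]]
wrist_force: [-1.0, 1.1, 7.3]
gripper_width: 0.702
```

arm_command(
  steps=[
    [-1,0,0,45,0],
    [-1,0,0,90,0],
    [-1,-10,50,110,0.5],
    [-1,-23,100,110,1],
    [-1,-23,150,110,1.5],
    [-1,-23,200,110,2],
    [-1,-23,250,110,2.5],
    [-1,-23,300,110,3],
    [-1,-23,350,100,3],
    [-1,-23,372,95,3],
    [-1,-23,372,95,3],
    [-1,-23,372,95,3],
  ],
)

```text
time_s: 11.1
tcp_pos: [0.4831, 0.0979, 0.1123]
ee_rot: [[0.047, 0.999, -0.0], [0.999, -0.047, -0.0], [-0.0, -0.0, -1.0]]
wrist_force: [-0.2, -0.7, -2.3]
gripper_width: 0.695
```

```bash
python3 - <<'E'
from h import *
s=state();W=camera_info("wrist");print(s["time_s"],s["tcp_pos"],s["wrist_force"],s["torque"])
R=s["ee_rot"];print(np.degrees(np.arctan2(R[1,1],R[0,1])))
a=grab_frame("wrist");cv2.imwrite("pics/w9.png",cv2.cvtColor(a,cv2.COLOR_RGB2BGR))
b=grab_frame("side");cv2.imwrite("pics/s9.png",cv2.cvtColor(cv2.resize(b[120:320,200:400],None,fx=3,fy=3,interpolation=cv2.INTER_CUBIC),cv2.COLOR_RGB2BGR))
E
```

```text
11.1 [0.48313756 0.09793833 0.11234797] [-0.23143377 -0.68629275 -2.28862707] [-0.02617809 -0.01199794  0.04339273]
-2.7000608378221274
```

View pics/w9.png

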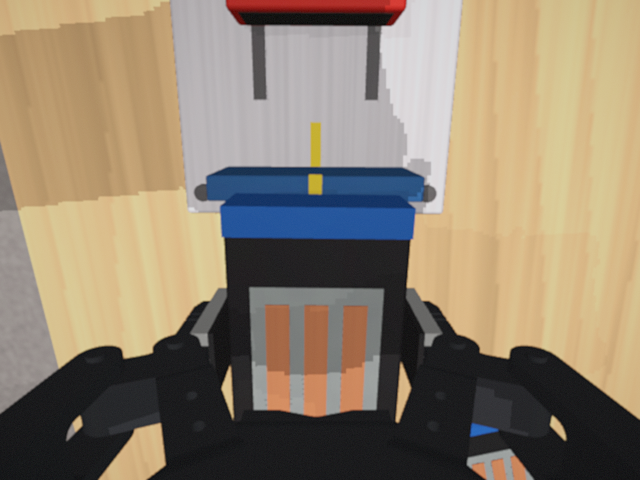

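View pics/s9.png

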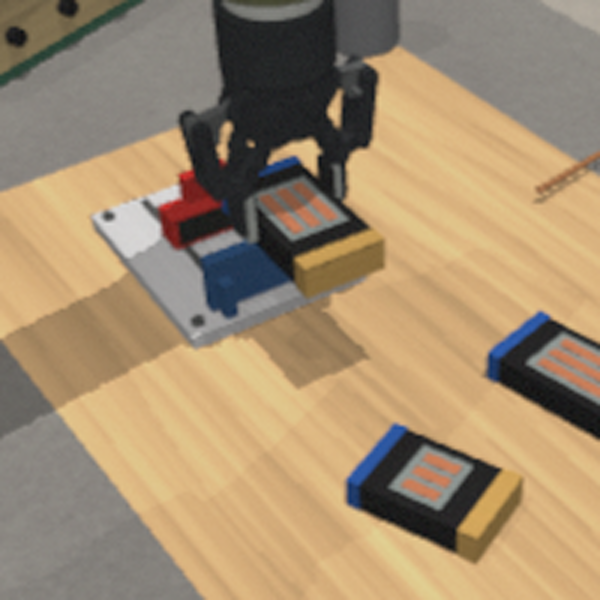

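arm_command(
  steps=[
    [-1,0,0,-20,0],
    [-1,0,0,-33,0],
    [-1,0,0,-36,0],
    [-1,0,0,-38,0],
    [-1,0,0,-40,0],
    [-1,0,0,-42,0],
    [-1,0,0,-44,0],
    [-1,0,0,-44,0],
  ],
)

```text
time_s: 12.0
tcp_pos: [0.484, 0.0964, 0.0691]
ee_rot: [[0.05, 0.999, 0.001], [0.999, -0.05, -0.001], [-0.001, 0.001, -1.0]]
wrist_force: [-0.5, -4.8, 2.7]
gripper_width: 0.691
```

```bash
python3 look.py s10 200 400 120 320 3
```

```text
12.0 [0.484  0.0964 0.0691] [-0.46 -4.79  2.73] [-0.79   0.109  0.01 ] 0.6914254056893012
```

View pics/s10.png

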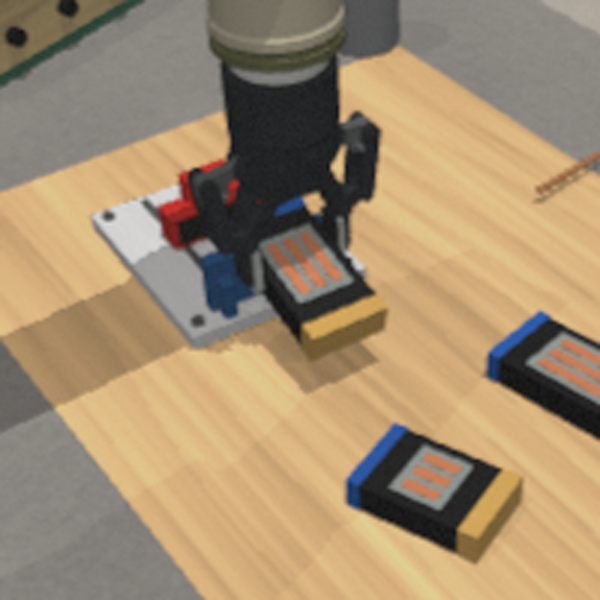

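arm_command(
  steps=[
    [-1,0,0,-2,0],
    [-1,0,0,-4,0],
    [-1,0,0,-6,0],
    [-1,0,0,-8,0],
    [-1,0,0,-10,0],
    [-1,0,0,-12,0],
    [-1,0,0,-12,0],
  ],
)

```text
time_s: 12.75
tcp_pos: [0.4841, 0.0967, 0.057]
ee_rot: [[0.05, 0.999, 0.001], [0.999, -0.05, -0.0], [-0.0, 0.001, -1.0]]
wrist_force: [-0.3, -4.9, 2.9]
gripper_width: 0.697
```

```bash
python3 look.py s11 200 400 120 320 3
```

```text
12.75 [0.4841 0.0967 0.057 ] [-0.35 -4.87  2.92] [-0.923  0.04   0.035] 0.6968113043691887
```

View pics/s11.png

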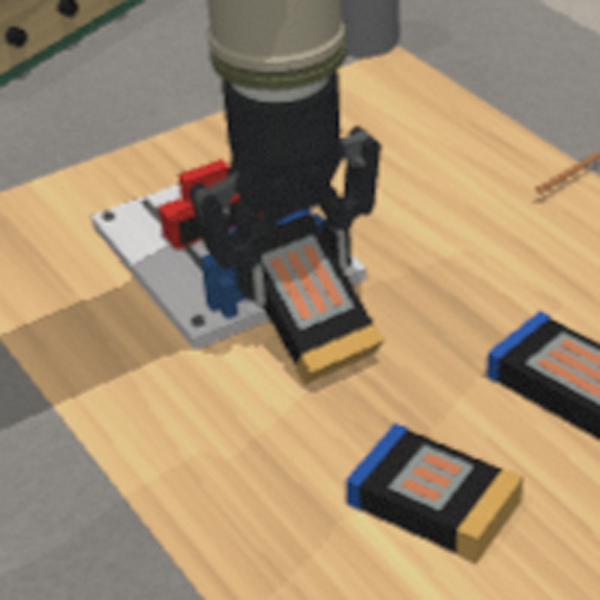

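arm_command(
  steps=[
    [-1,0,0,40,0],
    [-1,0,0,85,0],
    [-1,2,40,85,0],
    [-1,5,85,85,0],
    [-1,6,124,85,0],
    [-1,6,124,85,0],
    [-1,6,124,85,0],
  ],
)

```text
time_s: 13.5
tcp_pos: [0.4891, 0.2226, 0.1413]
ee_rot: [[0.046, 0.999, -0.0], [0.999, -0.046, -0.0], [-0.0, -0.0, -1.0]]
wrist_force: [1.3, -2.0, -2.5]
gripper_width: 0.699
```

```bash
python3 look.py s12 200 400 80 280 3;python3 look.py t12 130 330 180 330 4 top
```

```text
13.5 [0.4891 0.2226 0.1413] [ 1.3  -2.05 -2.49] [-0.093 -0.035 -0.054] 0.6994740821954842
13.55 [0.4894 0.2213 0.1413] [ 0.79 -1.4  -2.96] [-0.024  0.049 -0.022] 0.6958800195386627
```

View pics/s12.png

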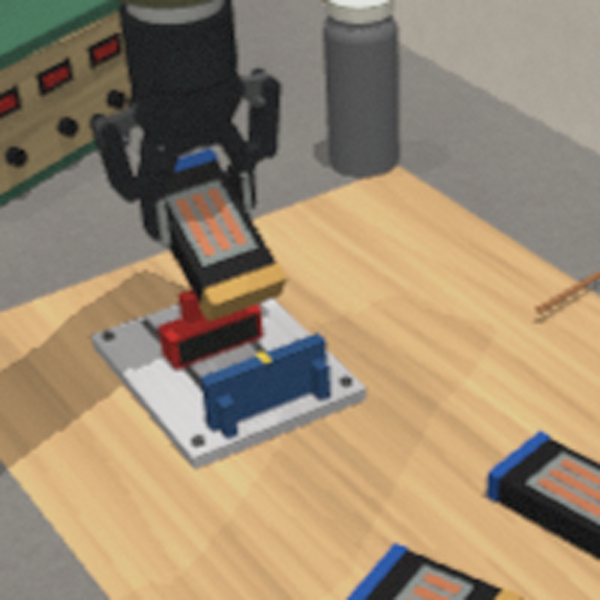

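View pics/t12.png

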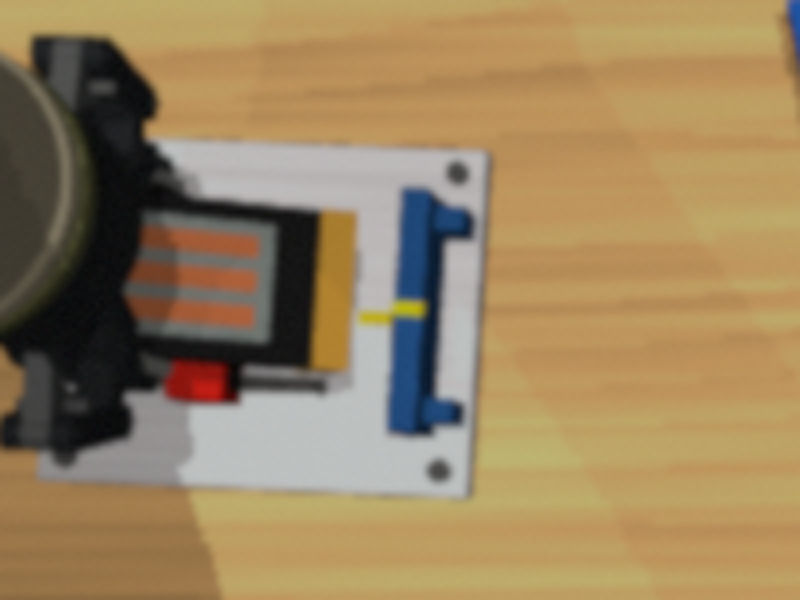

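```bash
python3 - <<'E'
import cv2
a=cv2.imread("pics/s12.png");cv2.imwrite("pics/s12z.png",cv2.resize(a[130:330,130:310],None,fx=3,fy=3,interpolation=cv2.INTER_CUBIC))
E
```

```text
(no output)
```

View pics/s12z.png

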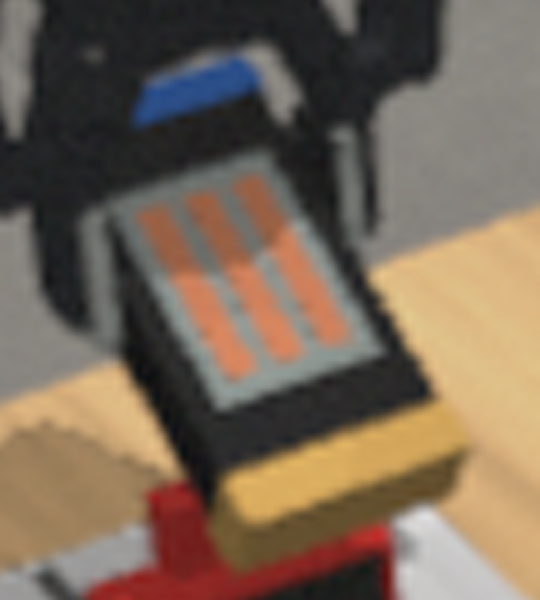

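```bash
python3 - <<'E'
from h import *
T=camera_info("top");S=camera_info("side")
o=np.array([.4870,.1756,0]);ex=np.array([.9987,-.0503,0]);ey=np.array([.0503,.9987,0])
def sz(p): 
    q=[(p[0]+.5)/3-.5+130,(p[1]+.5)/3-.5+130]; return ((q[0]+.5)/3-.5+200,(q[1]+.5)/3-.5+80)
def tt(p): return ((p[0]+.5)/4-.5+130,(p[1]+.5)/4-.5+180)
R={}
for n,a,b in [("end_up",(357,212),(468,450)),("end_lo",(347,368),(258,527)),("lab_up",(278,222),(385,350)),("lab_lo",(270,343),(220,410))]:
    x,r=tri([(T,tt(a)),(S,sz(b))]);R[n]=x;v=x-o;print(n,"dock",np.round([v@ex,v@ey,x[2]],4),np.round(r,4))
d=(R["lab_up"]+R["lab_lo"]-R["end_up"]-R["end_lo"])/2
print("len",np.linalg.norm(d),"tilt",np.degrees(np.arcsin(d[2]/np.linalg.norm(d))))
E
```

```text
end_up dock [ 0.0306 -0.0229  0.1079] [0.0008 0.0008]
end_lo dock [-0.0283 -0.0237  0.1083] [0.0004 0.0004]
lab_up dock [0.0231 0.0024 0.1257] [0.0007 0.0007]
lab_lo dock [-0.0221  0.0023  0.1249] [0.0005 0.0005]
len 0.0308990071584146 tilt 33.796606594998096
```

arm_command(
  steps=[
    [-1,0,0,-30,0],
    [-1,0,0,-50,0],
    [-1,0,-4,-58,0],
    [-1,-0.2,-6.5,-58,0],
    [-1,-0.4,-8,-55,0],
    [-1,-0.5,-10,-51,0],
    [-1,-0.6,-12.2,-48,0],
    [-1,-0.7,-14.5,-44.5,0],
    [-1,-0.7,-14.5,-44.5,0],
  ],
)

```text
time_s: 14.5
tcp_pos: [0.4892, 0.2074, 0.098]
ee_rot: [[0.049, 0.999, 0.001], [0.999, -0.049, 0.001], [0.001, 0.001, -1.0]]
wrist_force: [0.4, 2.6, -1.3]
gripper_width: 0.7
```

```bash
python3 look.py s13 200 400 80 280 3;python3 look.py t13 130 330 180 330 4 top
```

```text
14.5 [0.4892 0.2074 0.098 ] [ 0.36  2.64 -1.27] [ 0.642 -0.035 -0.023] 0.6997137566649182
14.55 [0.4892 0.2073 0.0977] [ 0.19  4.29 -0.16] [ 0.784 -0.111 -0.005] 0.6976666489812953
```

View pics/s13.png

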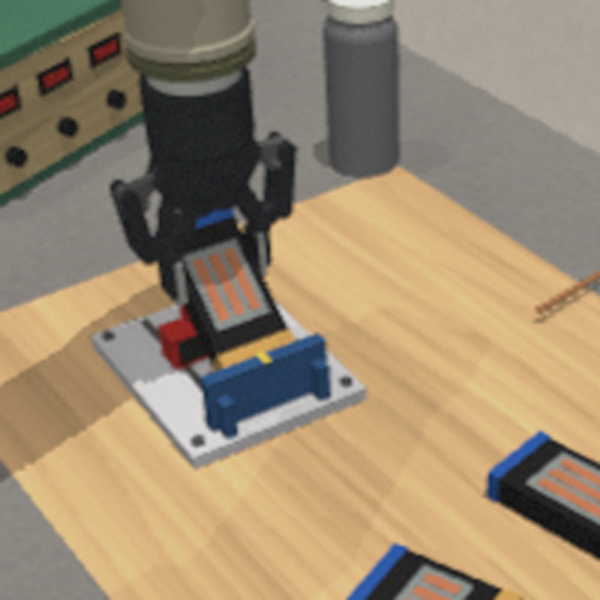

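View pics/t13.png

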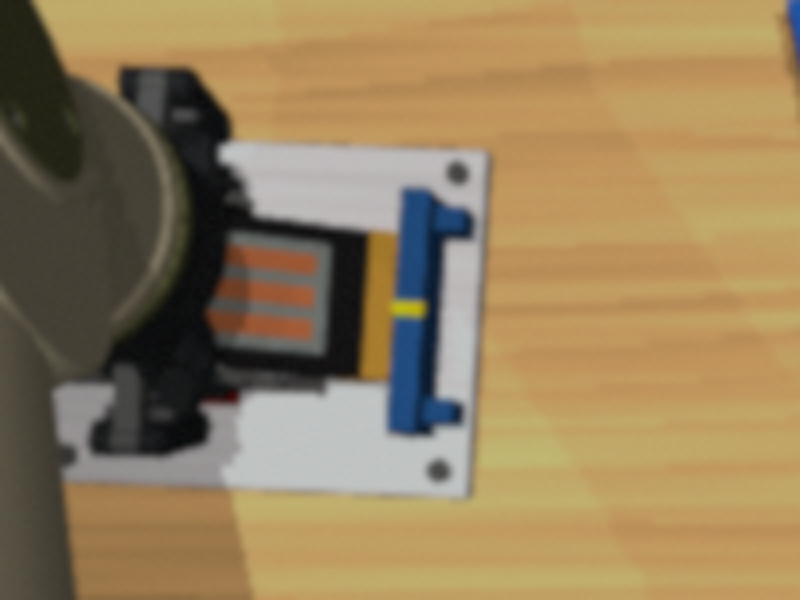

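arm_command(
  steps=[
    [-1,-0.1,-3,3.5,0],
    [-1,-0.3,-6,7,0],
    [-1,-0.5,-9.7,10.5,0],
    [-1,-0.7,-13.6,14,0],
    [-1,-0.9,-17.3,17,0],
    [-1,-1,-21,19.5,0],
    [-1,-1.2,-25.7,22.5,0],
    [-1,-1.5,-30.5,25,0],
    [-1,-1.5,-30.5,25,0],
  ],
)

```text
time_s: 15.5
tcp_pos: [0.4871, 0.1758, 0.1221]
ee_rot: [[0.05, 0.999, -0.0], [0.999, -0.05, -0.0], [-0.0, -0.0, -1.0]]
wrist_force: [0.1, 1.9, -2.3]
gripper_width: 0.698
```

```bash
python3 look.py s14 200 400 80 280 3;python3 look.py t14 130 330 180 330 4 top
```

```text
15.5 [0.4871 0.1758 0.1221] [ 0.1   1.88 -2.25] [ 0.209 -0.03  -0.001] 0.6977719224671504
15.55 [0.4871 0.1759 0.1219] [ 0.61 -0.1  -3.23] [ 0.078 -0.033 -0.012] 0.6976501313355417
```

View pics/s14.png

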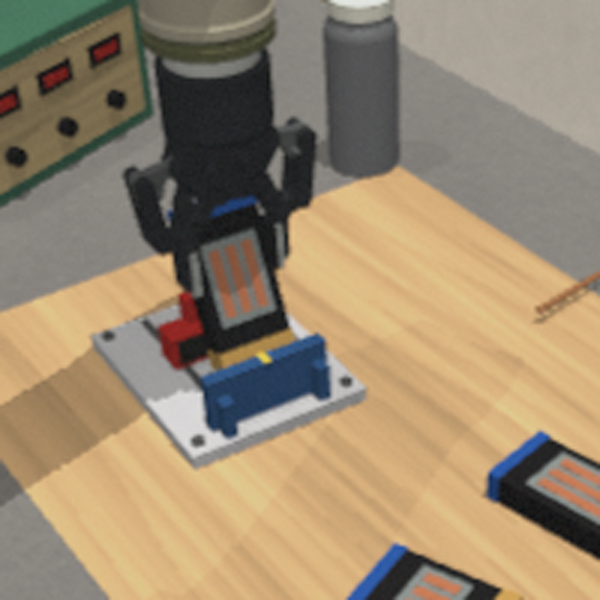

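View pics/t14.png

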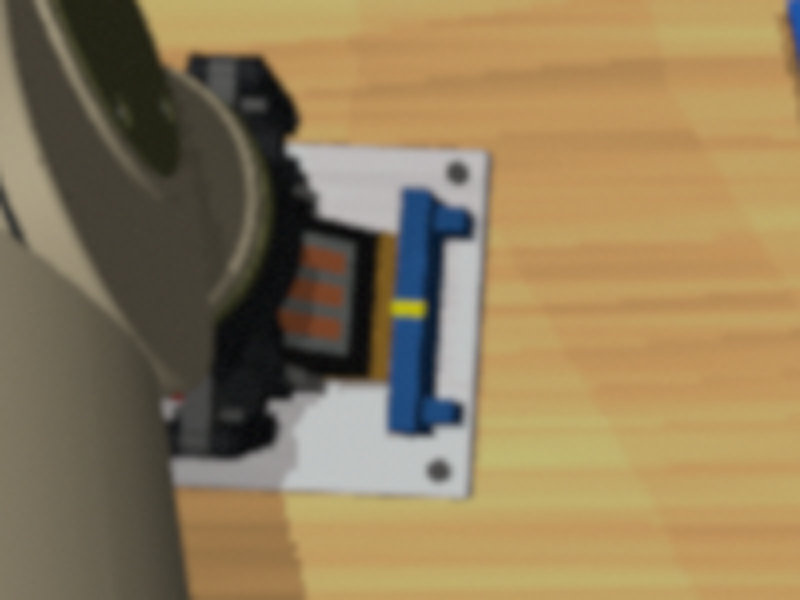

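arm_command(
  steps=[
    [-1,-0.2,-3,-2,0],
    [-1,-0.3,-6,-5,0],
    [-1,-0.4,-8,-9,0],
    [-1,-0.5,-10,-13,0],
    [-1,-0.6,-12,-17,0],
    [-1,-0.7,-14,-20,0],
    [-1,-0.7,-14,-20,0],
  ],
)

```text
time_s: 16.3
tcp_pos: [0.4871, 0.1644, 0.1021]
ee_rot: [[0.047, 0.999, 0.002], [0.999, -0.047, 0.002], [0.003, 0.002, -1.0]]
wrist_force: [2.9, 6.6, -3.7]
gripper_width: 0.697
```

```bash
python3 look.py s15 210 330 110 230 5;python3 look.py t15 180 280 200 320 5 top
```

```text
16.3 [0.4871 0.1644 0.1021] [ 2.94  6.64 -3.71] [ 1.954 -0.514 -0.042] 0.6965825877202291
16.35 [0.4871 0.1644 0.1021] [ 1.47  8.24 -3.04] [ 2.066 -0.56  -0.051] 0.6958909711435153
```

View pics/s15.png

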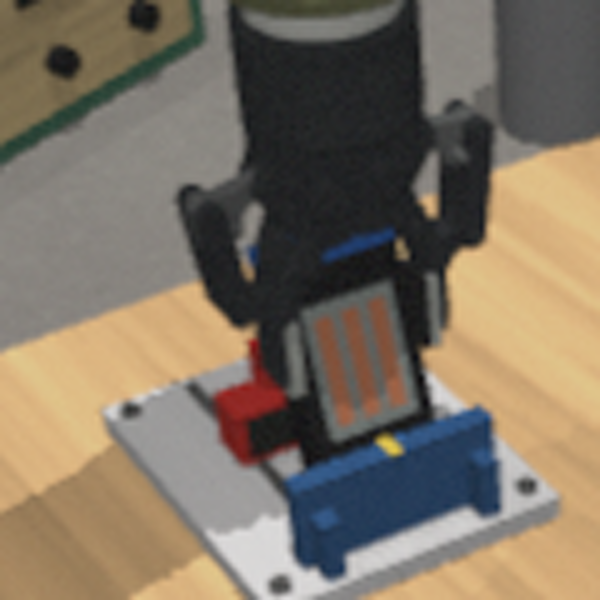

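View pics/t15.png

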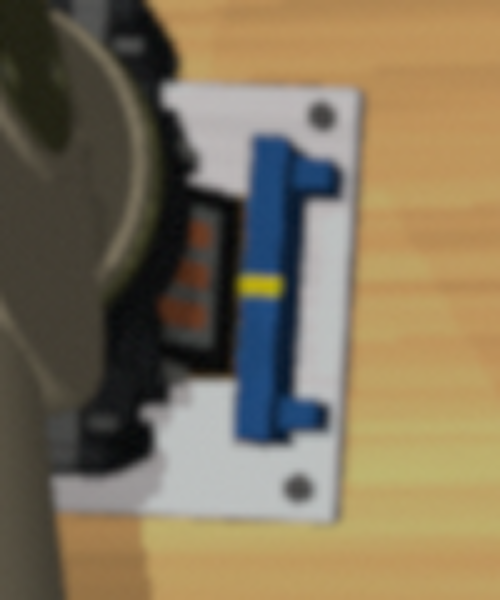

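```bash
cat > tilt.py <<'E'
from h import *
o=np.array([.4870,.1756,0]);ex=np.array([.9987,-.0503,0]);ey=np.array([.0503,.9987,0])
def dk(x): v=x-o; return np.array([v@ex,v@ey,x[2]])
def onx(ci,p,xd):
    e,d=ray(ci,p); t=(xd-(e-o)@ex)/(d@ex); return dk(e+t*d)
E
python3 - <<'E'
from tilt import *
T=camera_info("top");S=camera_info("side")
s5=lambda p:((p[0]+.5)/5-.5+210,(p[1]+.5)/5-.5+110)
t5=lambda p:((p[0]+.5)/5-.5+180,(p[1]+.5)/5-.5+200)
for n,a,b in [("up",(225,208),(415,408)),("lo",(217,362),(325,445))]:
    x,r=tri([(T,t5(a)),(S,s5(b))]);print(n,dk(x).round(4),np.round(r,4))
for xc in(0,.001):
  A=[onx(S,s5((390,282)),xc+.0225),onx(S,s5((415,408)),xc+.0225),onx(S,s5((300,312)),xc-.0225),onx(S,s5((325,445)),xc-.0225)]
  print(np.round(A,4)); 
  for a,b in((A[0],A[1]),(A[2],A[3])):
    d=a-b;print("len",np.linalg.norm(d),"tilt",np.degrees(np.arctan2(d[2],d[1])))
E
python3 - <<'E'
E
```

```text
up [ 0.0229 -0.0222  0.0619] [0.0018 0.0018]
lo [-0.0255 -0.0237  0.0621] [0. 0.]
[[ 0.0225 -0.0048  0.1188]
 [ 0.0225 -0.0189  0.0599]
 [-0.0225 -0.007   0.121 ]
 [-0.0225 -0.017   0.0567]]
len 0.060587872036220014 tilt 76.54298395501094
len 0.06505675659956026 tilt 81.19090197400422
[[ 0.0235 -0.0028  0.1174]
 [ 0.0235 -0.017   0.0584]
 [-0.0215 -0.0047  0.1194]
 [-0.0215 -0.0147  0.0549]]
len 0.06075014830649616 tilt 76.542983955011
len 0.06525488141268448 tilt 81.1909019740043
```

arm_command(
  steps=[
    [-1,-0.1,-2,0,0],
    [-1,-0.2,-4,0,0],
    [-1,-0.3,-6,-1,0],
    [-1,-0.3,-7,-3,0],
    [-1,-0.3,-7,-3,0],
  ],
)

```text
time_s: 16.9
tcp_pos: [0.487, 0.158, 0.0995]
ee_rot: [[0.047, 0.999, 0.002], [0.999, -0.047, 0.003], [0.004, 0.002, -1.0]]
wrist_force: [0.9, 8.6, -1.2]
gripper_width: 0.698
```

```bash
python3 look.py s16 210 330 110 230 5;python3 look.py w16 0 640 0 480 1 wrist
```

```text
16.9 [0.487  0.158  0.0995] [ 0.88  8.6  -1.24] [ 2.517 -0.401 -0.093] 0.6976506191039645
16.95 [0.487  0.1581 0.0996] [ 2.25  9.6  -0.59] [ 2.502 -0.433 -0.036] 0.6950613408670331
```

View pics/s16.png

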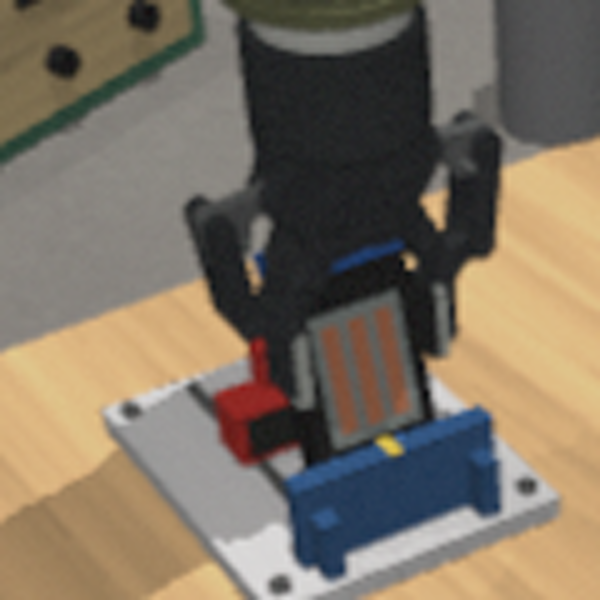

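View pics/w16.png

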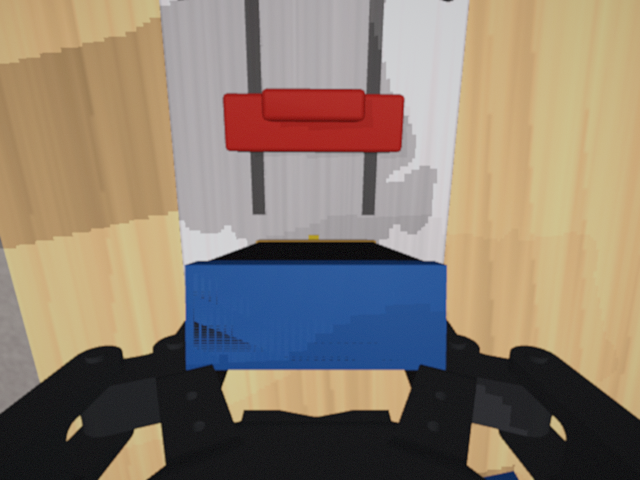

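```bash
python3 - <<'E'
from tilt import *
T=camera_info("top");S=camera_info("side");W=camera_info("wrist")
s5=lambda p:((p[0]+.5)/5-.5+210,(p[1]+.5)/5-.5+110)
A=[onx(S,s5((400,290)),.0225),onx(S,s5((413,408)),.0225),onx(S,s5((308,320)),-.0225),onx(S,s5((330,448)),-.0225)]
print(np.round(A,4)); 
for a,b in((A[0],A[1]),(A[2],A[3])):
    d=a-b;print("len",np.linalg.norm(d),"tilt",np.degrees(np.arctan2(d[2],d[1])))
# wrist: width gives depth. cap edges
for l,r in [((186,263),(446,263)),((187,368),(446,368)),((258,241),(375,241))]:
    f=W["camera_matrix"][0,0]; dep=f*.06/(r[0]-l[0])
    P=[]
    for p in(l,r):
        e,d=ray(W,p); fw=-np.asarray(W["attitude"])[:,2]; P.append(dk(e+d*dep/(d@fw)))
    print(np.round(P,4))
E
```

```text
[[ 0.0225 -0.0138  0.1195]
 [ 0.0225 -0.0169  0.0587]
 [-0.0225 -0.0144  0.1209]
 [-0.0225 -0.022   0.0581]]
len 0.060796217599807675 tilt 87.07110875279558
len 0.06327237352726935 tilt 83.10453673275217
[[-0.0286  0.0195  0.1394]
 [ 0.0314  0.0196  0.1396]]
[[-0.0284 -0.0041  0.1456]
 [ 0.0316 -0.0039  0.1457]]
[[-0.0279 -0.006   0.0328]
 [ 0.0321 -0.0059  0.033 ]]
```

```bash
python3 - <<'E'
from tilt import *
W=camera_info("wrist")
T=camera_info("top")
for p,z in [((263,121),.067),((364,121),.067),((224,151),.045),((403,151),.045),((225,95),.045),((257,214),.014),((368,214),.014)]:
    print(p,z,dk(onplane(W,p,z)).round(4))
s=state();print(dk(s["tcp_pos"]),s["ee_rot"].round(4))
t5=lambda p:((p[0]+.5)/5.5-.5+130,(p[1]+.5)/5.5-.5+205)
for p in [(462,201),(448,394)]: print("slot ends top",dk(onplane(T,t5(p),.014)).round(4))
print(dk(onplane(T,t5((327,155)),.045)).round(4),dk(onplane(T,t5((308,412)),.045)).round(4),"front jaw top")
E
```

```text
(263, 121) 0.067 [-0.019   0.0523  0.067 ]
(364, 121) 0.067 [0.0202 0.0524 0.067 ]
(224, 151) 0.045 [-0.0399  0.0397  0.045 ]
(403, 151) 0.045 [0.041  0.0399 0.045 ]
(225, 95) 0.045 [-0.038   0.0636  0.045 ]
(257, 214) 0.014 [-0.0308  0.004   0.014 ]
(368, 214) 0.014 [0.0306 0.0042 0.014 ]
[ 0.00087236 -0.01751896  0.09956744] [[ 0.0471  0.9989  0.0025]
 [ 0.9989 -0.0471  0.0033]
 [ 0.0034  0.0023 -1.    ]]
slot ends top [0.0303 0.0064 0.014 ]
slot ends top [-0.0302  0.0067  0.014 ]
[0.0387 0.041  0.045 ] [-0.0391  0.0409  0.045 ] front jaw top
```

arm_command(
  steps=[
    [-1,-0.1,3,0,0],
    [-1,-0.5,4,-3,0],
    [-1,-1,4,-6,0],
    [-1,-1,4,-9,0],
    [-1,-1,4,-12,0],
    [-1,-1,4,-12,0],
  ],
)

```text
time_s: 17.6
tcp_pos: [0.4856, 0.1609, 0.0888]
ee_rot: [[0.048, 0.999, 0.001], [0.999, -0.048, 0.003], [0.003, 0.0, -1.0]]
wrist_force: [-10.0, 1.8, 24.6]
gripper_width: 0.695
```

```bash
python3 look.py s17 210 330 110 230 5;python3 look.py w17 0 640 0 480 1 wrist
```

```text
17.6 [0.4856 0.1609 0.0888] [-9.96  1.79 24.62] [0.631 2.4   0.056] 0.6950460333918486
17.65 [0.4856 0.1609 0.0888] [-9.8   2.58 24.24] [0.665 2.386 0.012] 0.6908436800967181
```

View pics/s17.png

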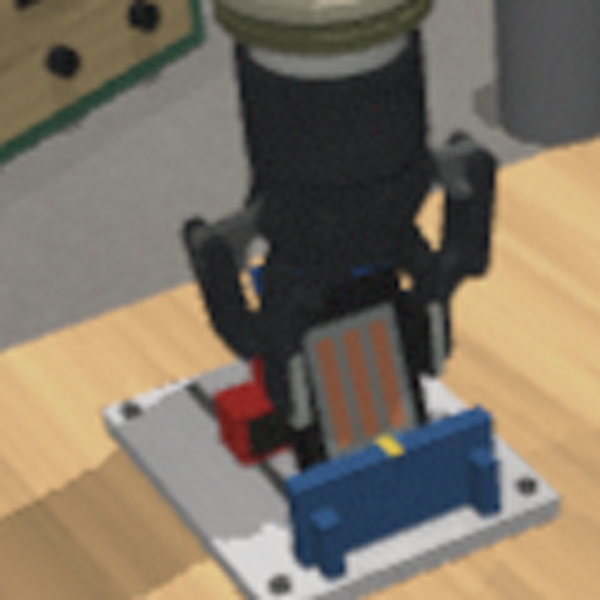

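View pics/w17.png

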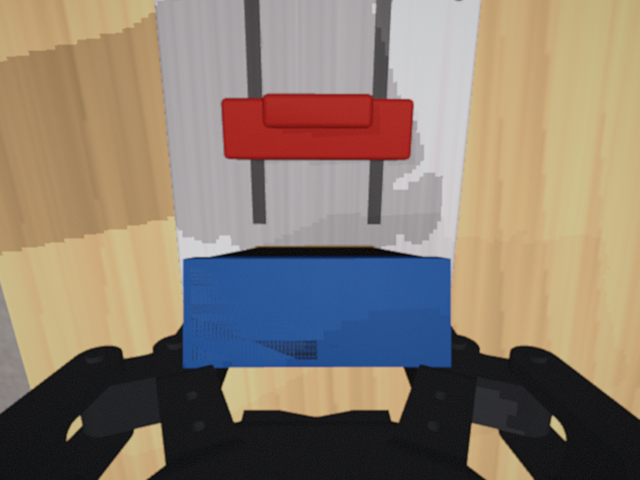

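```bash
cat >> tilt.py <<'E'
def wr(W,l,r,wid=.06):
    f=W["camera_matrix"][0,0]; dep=f*wid/(r[0]-l[0]); P=[]
    for p in(l,r):
        e,d=ray(W,p); fw=-np.asarray(W["attitude"])[:,2]; P.append(dk(e+d*dep/(d@fw)))
    return np.mean(P,axis=0)
E
python3 - <<'E'
from tilt import *
W=camera_info("wrist")
a=wr(W,(184,259),(450,259));b=wr(W,(183,367),(451,367));c=wr(W,(262,247),(372,247));print(a,b,c)
print(dk(state()["tcp_pos"]))
for p,z in [((224,159),.045),((412,159),.045),((260,223),.014),((374,223),.014)]:print(dk(onplane(W,p,z)).round(4))
# constrain: cap plane edges: y on z unknown; solve with foot edge at z=.014
c2=dk(onplane(W,(317,247),.014));print("foot edge if on plate",c2)
E
```

```text
[0.00015048 0.0238867  0.13038613] [0.00017582 0.00079262 0.13744412] [ 0.00069319 -0.00995919  0.01085621]
[-0.00068376 -0.01476566  0.08881569]
[-0.0392  0.0397  0.045 ]
[0.041  0.0398 0.045 ]
[-0.0294  0.0042  0.014 ]
[0.0307 0.0043 0.014 ]
foot edge if on plate [ 0.00067875 -0.00899456  0.014     ]
```

arm_command(
  steps=[
    [-1,0.3,3.3,1,0],
    [-1,0.4,6.6,1,0],
    [-1,0.5,10,1,0],
    [-1,0.6,13,1,0],
    [-1,0.6,13,1,0],
  ],
)

```text
time_s: 18.2
tcp_pos: [0.4857, 0.1722, 0.088]
ee_rot: [[0.049, 0.999, -0.0], [0.999, -0.049, -0.001], [-0.001, -0.0, -1.0]]
wrist_force: [-2.0, -1.4, 5.3]
gripper_width: 0.702
```

```bash
python3 look.py s18 210 330 110 230 5;python3 look.py w18 0 640 0 480 1 wrist
```

```text
18.2 [0.4857 0.1722 0.088 ] [-1.97 -1.35  5.32] [-0.446  0.729  0.012] 0.7017860979129897
18.25 [0.4858 0.1721 0.088 ] [-3.01 -0.78  5.44] [-0.342  0.689 -0.011] 0.696831654135055
```

View pics/s18.png

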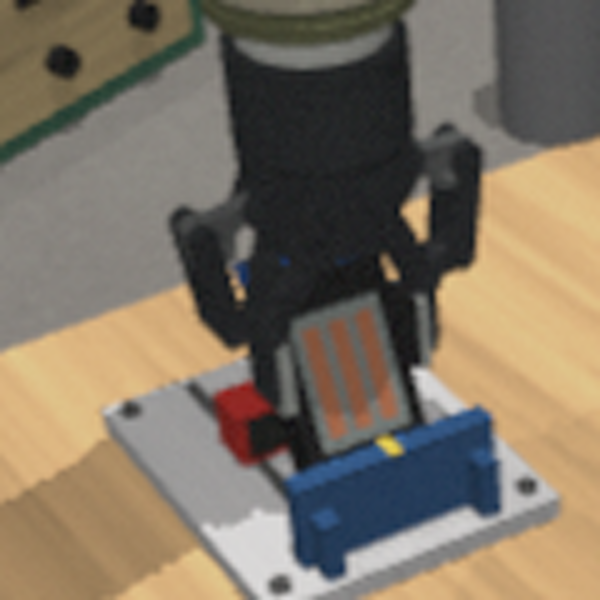

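View pics/w18.png

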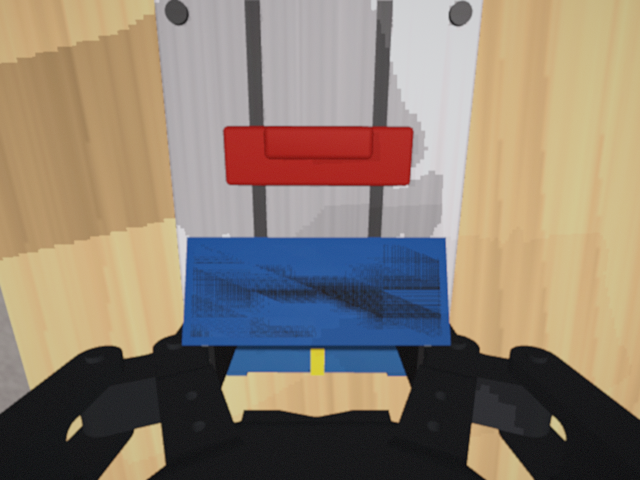

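arm_command(
  steps=[
    [-1,0.2,4.5,-0.5,0],
    [-1,0.4,9,-1.7,0],
    [-1,0.6,13,-3,0],
    [-1,0.8,17,-4.5,0],
    [-1,1,21,-6,0],
    [-1,1.2,25,-8,0],
    [-1,1.4,28,-9.5,0],
    [-1,1.4,28,-9.5,0],
  ],
)

```text
time_s: 19.1
tcp_pos: [0.4871, 0.201, 0.0782]
ee_rot: [[0.048, 0.999, -0.0], [0.999, -0.048, -0.0], [-0.0, -0.0, -1.0]]
wrist_force: [-1.7, 1.5, 3.4]
gripper_width: 0.699
```

```bash
python3 look.py s19 210 330 110 230 5;python3 look.py w19 0 640 0 480 1 wrist
```

```text
19.1 [0.4871 0.201  0.0782] [-1.66  1.54  3.43] [ 0.296  0.441 -0.065] 0.6987515877502299
19.15 [0.4871 0.2009 0.0783] [-2.02  1.97  3.18] [ 0.331  0.455 -0.103] 0.6957548594728543
```

View pics/s19.png

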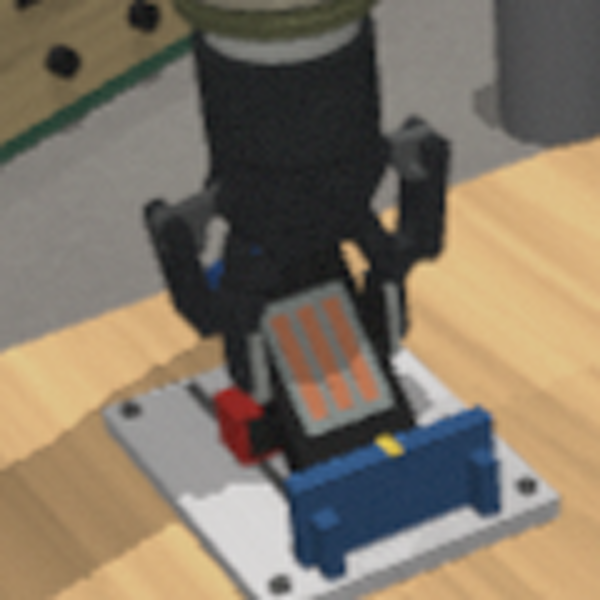

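View pics/w19.png

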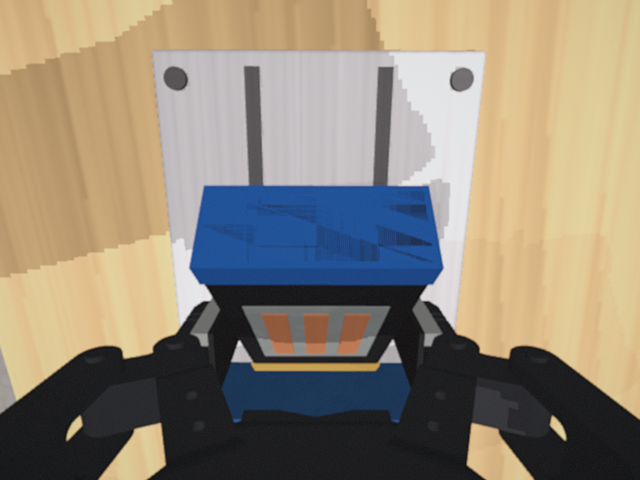

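```bash
python3 - <<'E'
from tilt import *
W=camera_info("wrist")
a=wr(W,(204,186),(430,186));b=wr(W,(190,268),(442,268));print(a,b,"norm",np.linalg.norm(a-b),"tilt",90-np.degrees(np.arctan2(b[2]-a[2],a[1]-b[1])))
f=wr(W,(251,371),(380,371));print("brass face-side end?",f)
print(dk(state()["tcp_pos"]))
E
```

```text
[-0.00022914  0.07759882  0.09990027] [-0.00048601  0.06032857  0.11575778] norm 0.023447561553453736 tilt 47.44190665789978
brass face-side end? [-0.00055898 -0.01647979  0.0456468 ]
[-0.00112949  0.02521371  0.07832031]
```

arm_command(
  steps=[
    [-1,0.1,2.5,-1.2,0],
    [-1,0.2,4.5,-2.5,0],
    [-1,0.2,4.5,-2.5,0],
    [0.3,0.2,4.5,-2.5,0],
    [0.4,0.2,4.5,-2.5,0],
    [0.45,0.2,4.5,-2.5,0],
    [0.6,0.2,4.5,-2.5,0],
    [0.8,0.2,4.5,-2.5,0],
    [0.8,0.2,4.5,-2.5,0],
  ],
)

```text
time_s: 20.1
tcp_pos: [0.4874, 0.2052, 0.0757]
ee_rot: [[0.048, 0.999, 0.0], [0.999, -0.048, -0.0], [-0.0, 0.0, -1.0]]
wrist_force: [-0.3, 0.1, -1.5]
gripper_width: 0.899
```

```bash
python3 look.py s20 210 330 110 230 5;python3 look.py w20 0 640 0 480 1 wrist
```

```text
20.1 [0.4874 0.2052 0.0757] [-0.3   0.12 -1.55] [ 0.045  0.    -0.032] 0.8993344547215779
20.15 [0.4874 0.2052 0.0758] [ 0.06  0.43 -0.19] [ 0.056 -0.017  0.023] 0.9025923764043902
```

View pics/s20.png

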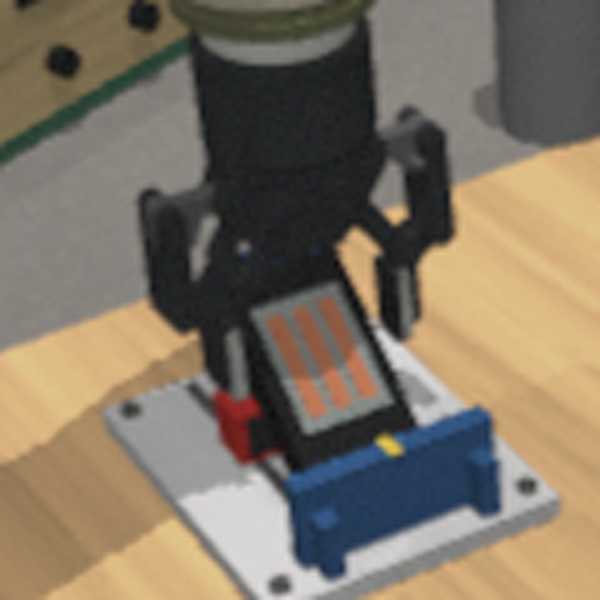

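View pics/w20.png

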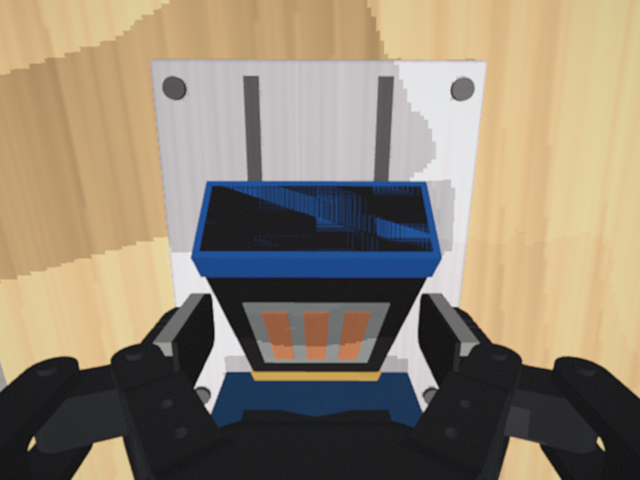

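```bash
python3 - <<'E'
from tilt import *
W=camera_info("wrist")
a=wr(W,(207,182),(428,182));b=wr(W,(192,257),(441,257));print(a,b,"norm",np.linalg.norm(a-b),"tilt",90-np.degrees(np.arctan2(b[2]-a[2],a[1]-b[1])))
t=np.radians(np.linspace(38,50,7))
for k in t: print(np.degrees(k),"foot jaw",a[1]-.12*np.cos(k),a[2]-.12*np.sin(k))
print(dk(state()["tcp_pos"]))
E
```

```text
[-1.35494402e-05  8.26841639e-02  9.47366461e-02] [-0.00029854  0.06687532  0.11145773] norm 0.023012940613859174 tilt 43.393678170849896
38.0 foot jaw -0.01187712653229124 0.020857269064902484
40.0 foot jaw -0.009241169273761965 0.017602132941596765
42.0 foot jaw -0.0064932151567719115 0.014440973340918484
44.0 foot jaw -0.003636612140122744 0.011377641648901801
46.0 foot jaw -0.0006748405545642794 0.00841587006334335
48.00000000000001 foot jaw 0.002388491137452403 0.005559267046694169
50.0 foot jaw 0.005549650738130671 0.0028113129297041156
[-0.00107742  0.02957659  0.07577395]
```

arm_command(
  steps=[
    [1,0.5,0,20,0],
    [1,1.2,10,25,0],
    [1,2,20,22,0],
    [1,2.5,28.4,18,0],
    [1,2.5,28.4,18,0],
    [1,2.5,28.4,18,0],
    [-1,2.5,28.4,18,0],
    [-1,2.5,28.4,18,0],
    [-1,2.5,28.4,18,0],
    [-1,2.5,28.4,18,0],
    [-1,2.5,28.4,18,0],
  ],
  force=20,
)

```text
time_s: 21.3
tcp_pos: [0.4899, 0.2331, 0.0938]
ee_rot: [[0.049, 0.999, -0.0], [0.999, -0.049, -0.0], [-0.0, -0.0, -1.0]]
wrist_force: [0.8, -3.0, -0.2]
gripper_width: 0.696
```

```bash
python3 look.py s21 210 330 110 230 5;python3 look.py w21 0 640 0 480 1 wrist
```

```text
21.3 [0.4899 0.2331 0.0938] [ 0.81 -3.02 -0.15] [-0.533 -0.022  0.022] 0.6960080022613564
21.35 [0.4899 0.2331 0.0938] [ 0.14 -2.3  -0.63] [-0.634 -0.027 -0.008] 0.6950977963049108
```

View pics/s21.png

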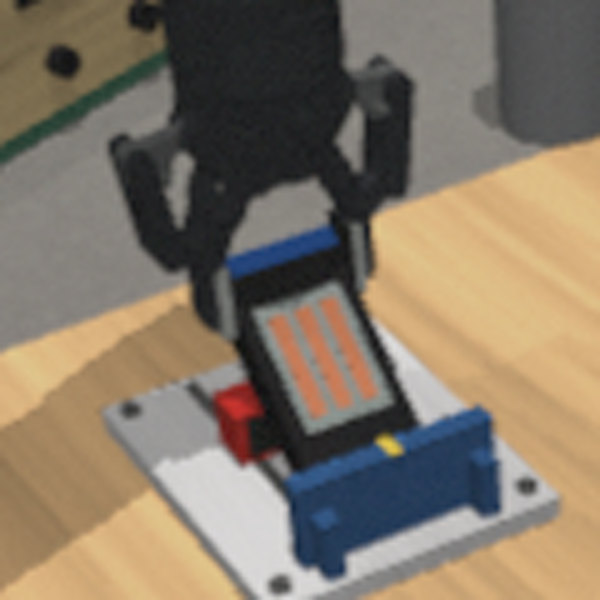

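View pics/w21.png

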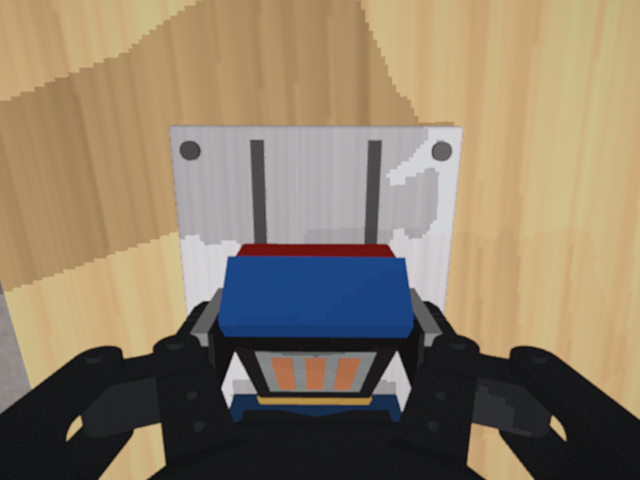

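arm_command(
  steps=[
    [-1,0,0,6,0],
    [-1,-0.1,-2,10,0],
    [-1,-0.3,-7.2,10.2,0],
    [-1,-0.5,-11,15,0],
    [-1,-0.8,-15.4,20.2,0],
    [-1,-1,-19.8,24.5,0],
    [-1,-1.2,-24.2,28.5,0],
    [-1,-1.5,-29,32.2,0],
    [-1,-1.7,-33.9,35.6,0],
    [-1,-2,-39,38.8,0],
    [-1,-2.2,-44.3,41.6,0],
    [-1,-2.2,-44.3,41.6,0],
  ],
)

```text
time_s: 22.6
tcp_pos: [0.4879, 0.1885, 0.1359]
ee_rot: [[0.05, 0.999, 0.0], [0.999, -0.05, 0.0], [0.0, 0.0, -1.0]]
wrist_force: [-0.1, 0.6, -2.8]
gripper_width: 0.698
```

```bash
python3 look.py s22 210 330 110 230 5;python3 look.py w22 0 640 0 480 1 wrist
```

```text
22.6 [0.4879 0.1885 0.1359] [-0.08  0.6  -2.84] [0.122 0.031 0.029] 0.6980754090719973
22.65 [0.4878 0.1887 0.1356] [-0.54  0.35 -2.86] [ 0.044  0.033 -0.01 ] 0.6968882528774855
```

View pics/s22.png

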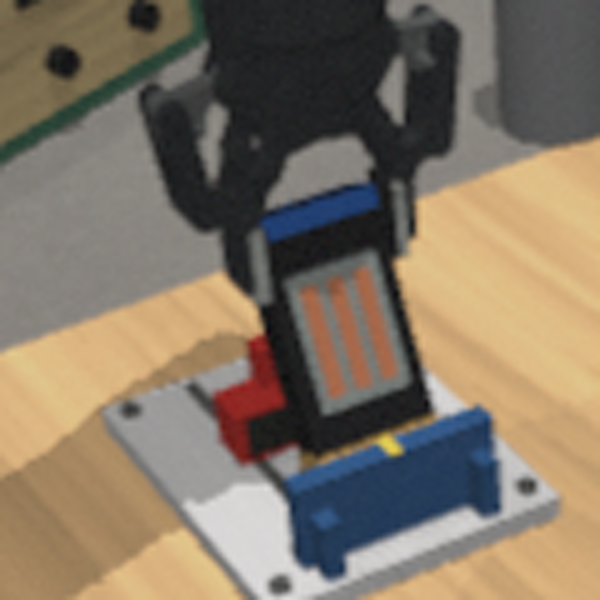

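View pics/w22.png

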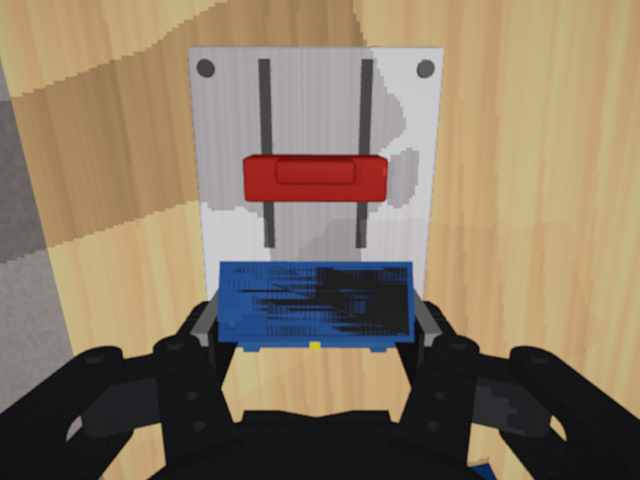

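```bash
cat > wt.py <<'E'
from tilt import *
import sys
v=[float(x) for x in sys.argv[1:7]]
W=camera_info("wrist")
a=wr(W,(v[0],v[2]),(v[1],v[2]));b=wr(W,(v[3],v[5]),(v[4],v[5]))
print("jaw-side cap",a.round(4),"fence-side cap",b.round(4),"norm",np.linalg.norm(a-b).round(4),"tilt",90-np.degrees(np.arctan2(b[2]-a[2],a[1]-b[1])),"tcp",dk(state()["tcp_pos"]).round(4))
E
python3 wt.py 219 413 262 218 414 343
```

```text
jaw-side cap [0.0008 0.0405 0.1464] fence-side cap [0.0008 0.0171 0.1542] norm 0.0247 tilt 71.53670088087043 tcp [1.000e-04 1.320e-02 1.354e-01]
```

arm_command(
  steps=[
    [-1,-0.3,-4,2,0],
    [-1,-0.5,-7.8,3.5,0],
    [-1,-0.7,-11.2,4.6,0],
    [-1,-0.9,-14.5,5.7,0],
    [-1,-1.2,-18,6.7,0],
    [-1,-1.4,-21,7.4,0],
    [-1,-1.6,-24.4,8,0],
    [-1,-1.6,-24.4,8,0],
  ],
)

```text
time_s: 23.5
tcp_pos: [0.4863, 0.1645, 0.1437]
ee_rot: [[0.049, 0.999, 0.001], [0.999, -0.049, 0.0], [0.0, 0.001, -1.0]]
wrist_force: [1.0, 2.7, -0.5]
gripper_width: 0.699
```

```bash
python3 look.py s23 210 330 110 230 5;python3 look.py w23 0 640 0 480 1 wrist
```

```text
23.5 [0.4863 0.1645 0.1437] [ 1.02  2.71 -0.48] [ 0.65  -0.044 -0.046] 0.6987746546609425
23.55 [0.4863 0.1646 0.1436] [ 1.39  2.59 -2.25] [ 0.528 -0.139 -0.035] 0.6997951693139045
```

View pics/s23.png

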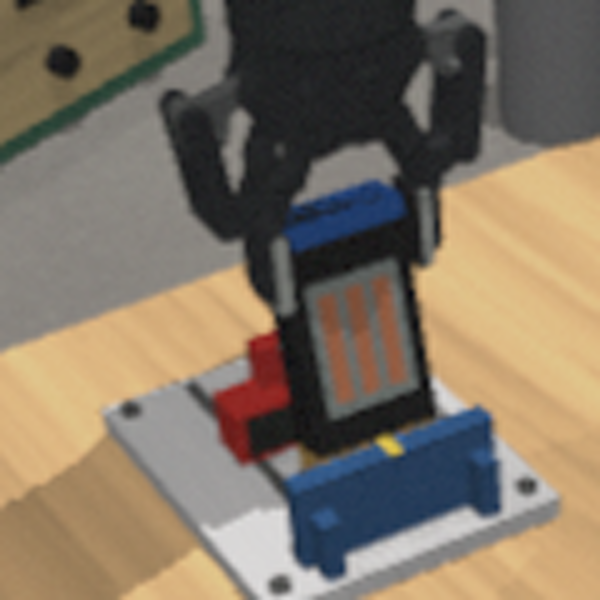

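View pics/w23.png

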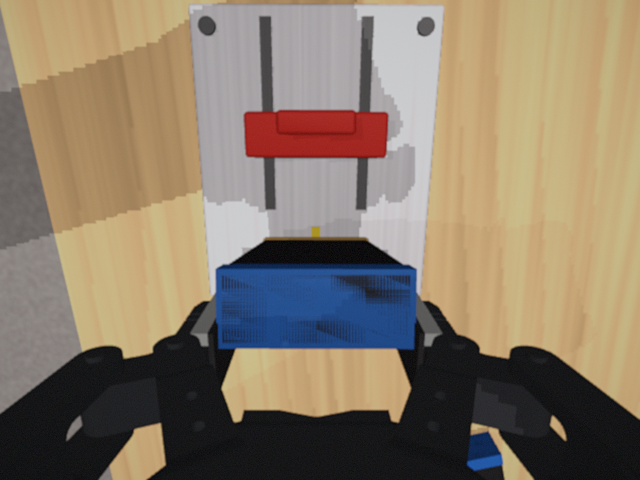

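```bash
python3 wt.py 217 416 267 217 415.5 347;python3 - <<'E'
from tilt import *
W=camera_info("wrist");f=wr(W,(264,239),(368,239));print("foot",f)
print(dk(onplane(W,(316,231),.014)))
E
```

```text
jaw-side cap [0.0006 0.0159 0.1577] fence-side cap [ 0.0006 -0.0075  0.1639] norm 0.0242 tilt 75.09131551761196 tcp [-0.0002 -0.011   0.1435]
foot [ 0.00061957 -0.00555158  0.05258659]
[ 0.00067442 -0.01101673  0.014     ]
```

arm_command(
  steps=[
    [-1,-0.1,-2,0,0],
    [-1,-0.2,-4,0,0],
    [-1,-0.3,-6,0,0],
    [-1,-0.4,-8,-1,0],
    [-1,-0.5,-10,-3,0],
    [-1,-0.5,-10,-5,0],
    [-1,-0.5,-10,-5,0],
  ],
)

```text
time_s: 24.3
tcp_pos: [0.4854, 0.1546, 0.1379]
ee_rot: [[0.049, 0.999, -0.0], [0.999, -0.049, -0.001], [-0.001, -0.0, -1.0]]
wrist_force: [0.5, 2.3, -4.3]
gripper_width: 0.699
```

```bash
python3 look.py s24 210 330 110 230 5;python3 look.py w24 0 640 0 480 1 wrist
```

```text
24.3 [0.4854 0.1546 0.1379] [ 0.51  2.33 -4.32] [ 0.673 -0.243 -0.025] 0.6987231082756563
24.35 [0.4854 0.1546 0.138 ] [ 0.3   2.4  -3.94] [ 0.656 -0.203 -0.02 ] 0.6988692500692361
```

View pics/s24.png

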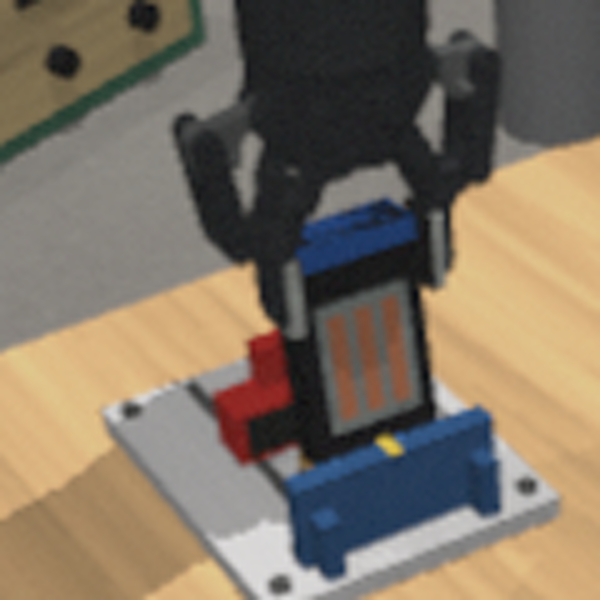

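View pics/w24.png

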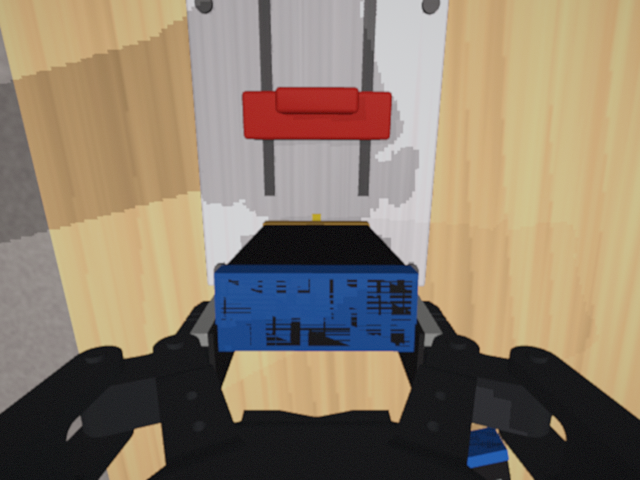

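```bash
cat > wl.py <<'E'
from tilt import *
import sys
# cap jaw-side edge l r row, foot jaw-side edge l r row: fix by 120 mm length
v=[float(x) for x in sys.argv[1:7]]
W=camera_info("wrist")
a=wr(W,(v[0],v[2]),(v[1],v[2]))
e,d=ray(W,((v[3]+v[4])/2,v[5]));E=dk(e);D=dk(e+d)-E
w=E-a;B=w@D;C=w@w-.12**2;t=-B+np.sqrt(max(B*B-C,0));f=E+t*D
g=a-f;print("cap",a.round(4),"foot",f.round(4),"tilt",np.degrees(np.arctan2(g[2],g[1])),"wid depth",wr(W,(v[3],v[5]),(v[4],v[5])).round(4),"tcp",dk(state()["tcp_pos"]).round(4))
E
python3 wl.py 215 417 267 263 369 222
```

```text
cap [1.000e-04 6.400e-03 1.539e-01] foot [ 0.0002 -0.0085  0.0348] tilt 82.83053568329002 wid depth [ 0.0002 -0.0052  0.0486] tcp [-0.0006 -0.021   0.138 ]
```

arm_command(
  steps=[
    [-1,0,-1.5,-3,0],
    [-1,0,-3,-6,0],
    [-1,0,-4,-9,0],
    [-1,0,-5,-12,0],
    [-1,0,-6,-14,0],
    [-1,0,-6,-14,0],
  ],
)

```text
time_s: 25.0
tcp_pos: [0.4854, 0.1486, 0.124]
ee_rot: [[0.049, 0.999, -0.0], [0.999, -0.049, -0.0], [-0.0, -0.0, -1.0]]
wrist_force: [1.1, 3.0, -4.5]
gripper_width: 0.697
```

```bash
python3 look.py s25 210 330 110 230 5;python3 look.py w25 0 640 0 480 1 wrist
```

```text
25.0 [0.4854 0.1486 0.124 ] [ 1.14  3.02 -4.54] [ 0.815 -0.201 -0.028] 0.6970538343044609
25.05 [0.4854 0.1487 0.1241] [ 0.2   2.12 -4.31] [ 0.8   -0.174 -0.048] 0.697888822925494
```

View pics/s25.png

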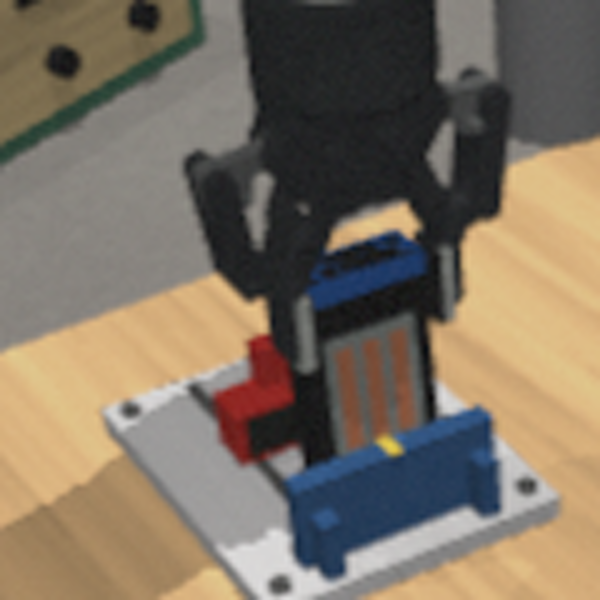

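View pics/w25.png

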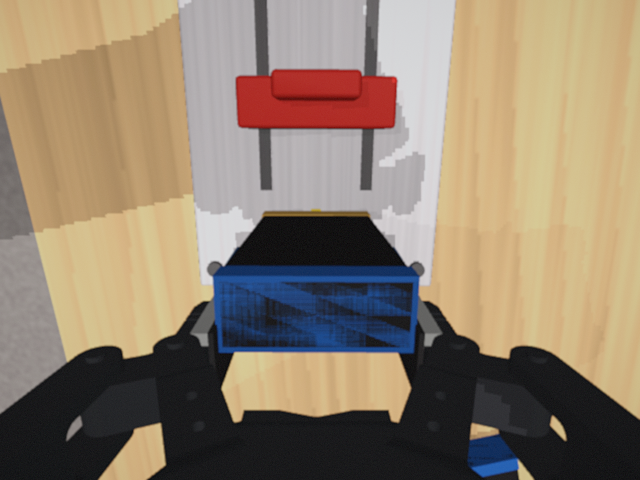

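```bash
python3 wl.py 215 417 267 263 369 212
```

```text
cap [0.0004 0.0005 0.14  ] foot [ 0.0005 -0.0084  0.0203] tilt 85.73351120888466 wid depth [ 0.0005 -0.0057  0.0332] tcp [-0.0002 -0.0269  0.1241]
```

arm_command(
  steps=[
    [-1,0,-1,-1,0],
    [-1,0,-2,-2,0],
    [-1,0,-3,-3,0],
    [-1,0,-4,-3.5,0],
    [-1,0,-4,-4,0],
    [-1,0,-4,-4,0],
  ],
)

```text
time_s: 25.7
tcp_pos: [0.4856, 0.1448, 0.1204]
ee_rot: [[0.049, 0.999, 0.0], [0.999, -0.049, -0.0], [-0.0, 0.0, -1.0]]
wrist_force: [1.0, 2.7, -2.3]
gripper_width: 0.696
```

```bash
python3 look.py s26 210 330 110 230 5;python3 look.py w26 0 640 0 480 1 wrist
```

```text
25.7 [0.4856 0.1448 0.1204] [ 1.03  2.68 -2.34] [ 0.838 -0.217 -0.068] 0.695508443007035
25.75 [0.4857 0.1449 0.1204] [ 1.29  2.66 -1.98] [ 0.758 -0.151 -0.007] 0.6989221356615974
```

View pics/w26.png

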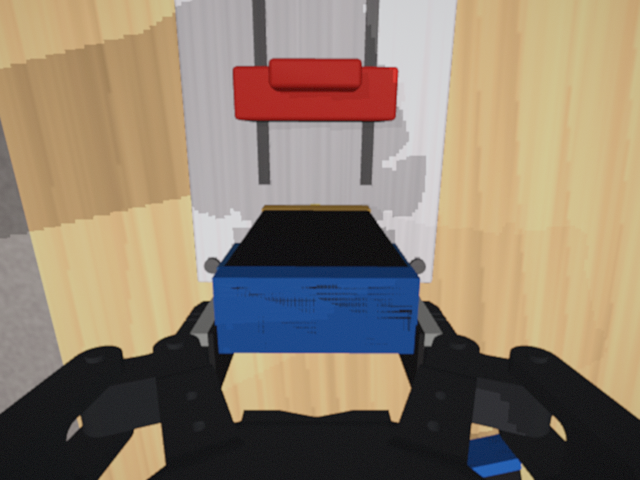

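```bash
python3 wl.py 215 418 266.5 264 370 206; python3 - <<'E'
from tilt import *
W=camera_info("wrist")
print(dk(onplane(W,(264,184),.014)),dk(onplane(W,(367,184),.014)))
E
```

```text
cap [ 0.001  -0.003   0.1367] foot [ 0.0016 -0.0085  0.0169] tilt 87.3699947579366 wid depth [ 0.0016 -0.0062  0.0286] tcp [ 0.0002 -0.0308  0.1204]
[-0.02989794  0.00420296  0.014     ] [0.03137842 0.00426121 0.014     ]
```

arm_command(
  steps=[
    [-1,-0.3,-0.7,-0.7,0],
    [-1,-0.5,-1.5,-1.4,0],
    [-1,-0.5,-2,-2,0],
    [-1,-0.5,-2,-2.5,0],
    [-1,-0.5,-2,-2.5,0],
  ],
)

```text
time_s: 26.3
tcp_pos: [0.4851, 0.1433, 0.118]
ee_rot: [[0.048, 0.999, 0.0], [0.999, -0.048, 0.001], [0.001, 0.0, -1.0]]
wrist_force: [0.7, 4.6, -1.3]
gripper_width: 0.699
```

```bash
python3 look.py s27 210 330 110 230 5;python3 look.py w27 0 640 0 480 1 wrist
```

```text
26.3 [0.4851 0.1433 0.118 ] [ 0.71  4.61 -1.28] [ 1.278 -0.12  -0.024] 0.6986602073928505
26.35 [0.4851 0.1433 0.118 ] [ 0.35  5.27 -1.48] [ 1.404 -0.142 -0.115] 0.6987062249847515
```

View pics/w27.png

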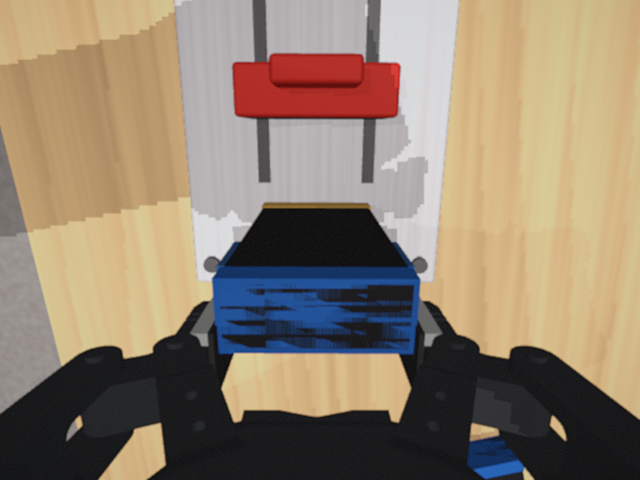

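View pics/s27.png

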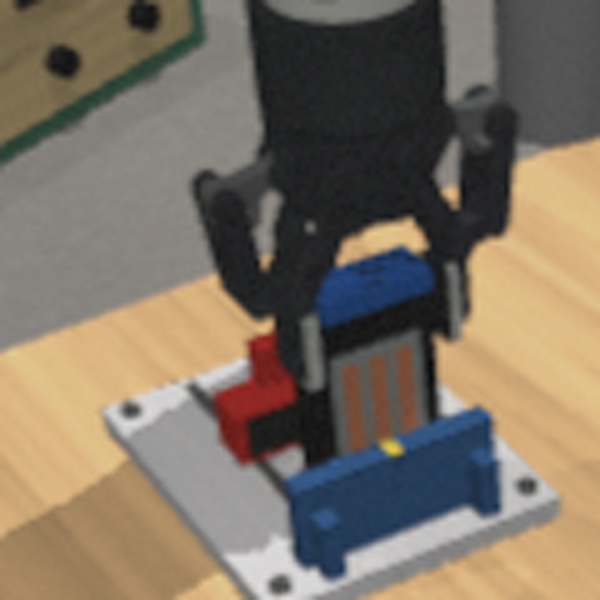

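arm_command(
  steps=[
    [-1,0,0,-0.7,0],
    [-1,0,0,-1.4,0],
    [-1,0,0,-2,0],
    [-1,0,0,-2,0],
  ],
)

```text
time_s: 26.8
tcp_pos: [0.4851, 0.1433, 0.116]
ee_rot: [[0.048, 0.999, 0.0], [0.999, -0.048, 0.0], [0.001, 0.0, -1.0]]
wrist_force: [-0.3, 4.7, -1.6]
gripper_width: 0.699
```

```bash
python3 wl.py 215 419 266 265 370 203; python3 -c "
from plant import state
s=state();print(s['wrist_force'],s['torque'])"
```

```text
cap [ 0.0007 -0.0042  0.1328] foot [ 0.0015 -0.0081  0.0129] tilt 88.15126740524943 wid depth [ 0.0014 -0.0064  0.0216] tcp [-0.0002 -0.0323  0.116 ]
[-0.29591237  4.65607305 -1.57954292] [ 1.32674332 -0.22738758 -0.05740296]
```

arm_command(
  steps=[
    [-1,0,0,-0.5,0],
    [-1,0,0,-1,0],
    [-1,0,0,-1.5,0],
    [-1,0,0,-1.5,0],
  ],
)

```text
time_s: 27.2
tcp_pos: [0.4852, 0.1434, 0.1154]
ee_rot: [[0.048, 0.999, 0.0], [0.999, -0.048, 0.001], [0.001, 0.0, -1.0]]
wrist_force: [-3.5, 3.5, 10.1]
gripper_width: 0.696
```

```bash
python3 look.py s28 210 330 110 230 5; python3 look.py w28 0 640 0 480 1 wrist
```

```text
27.2 [0.4852 0.1434 0.1154] [-3.45  3.5  10.07] [ 1.114  1.018 -0.053] 0.6961470666743435
27.25 [0.4852 0.1434 0.1153] [-3.88  3.42 10.37] [1.1   1.002 0.082] 0.6962218901806834
```

View pics/w28.png

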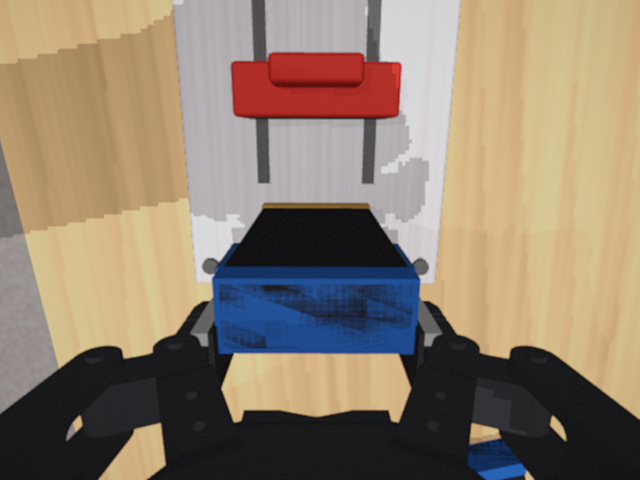

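arm_command(
  steps=[
    [-1,0,0,0.5,0],
    [-1,0,0,0.8,0],
    [0.3,0,0,0.8,0],
    [0.38,0,0,0.8,0],
    [0.4,0,0,0.8,0],
    [0.42,0,0,0.8,0],
    [0.46,0,0,0.8,0],
    [0.55,0,0,0.8,0],
    [0.7,0,0,0.8,0],
    [0.7,0,0,0.8,0],
  ],
)

```text
time_s: 28.3
tcp_pos: [0.4851, 0.1427, 0.1152]
ee_rot: [[0.049, 0.999, -0.0], [0.999, -0.049, -0.0], [-0.0, -0.0, -1.0]]
wrist_force: [0.1, -0.4, 0.5]
gripper_width: 0.848
```

```bash
python3 look.py s29 210 330 110 230 5; python3 look.py w29 0 640 0 480 1 wrist
```

```text
28.3 [0.4851 0.1427 0.1152] [ 0.1  -0.42  0.55] [ 0.027  0.018 -0.001] 0.8477751338593942
28.35 [0.4851 0.1428 0.1152] [-0.79 -0.4  -0.62] [-0.004  0.022 -0.005] 0.8502771062746938
```

View pics/w29.png

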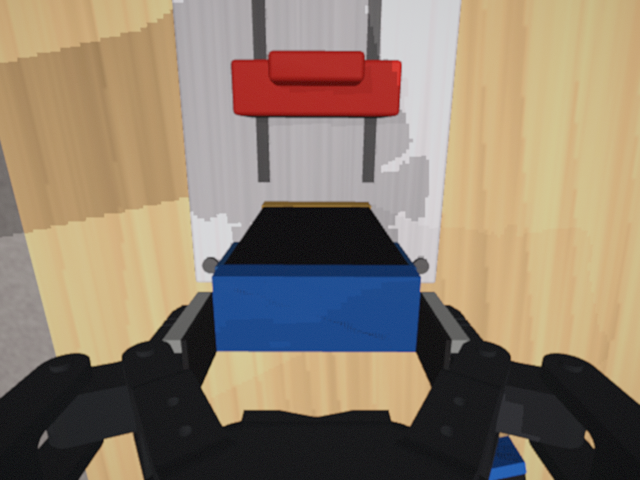

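View pics/s29.png

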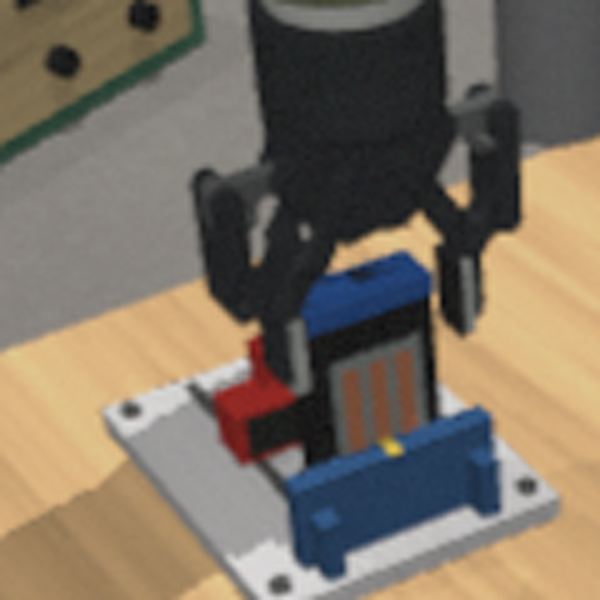

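arm_command(
  steps=[
    [0.8,0,0,20,0],
    [0.9,0,0,60,0],
    [1,0,0,110,0],
    [1,0,0,150,0],
    [1,5,50,150,0],
    [1,8,100,150,0],
    [1,10,165,150,0],
    [1,10,165,150,0],
    [1,10,165,150,0],
  ],
)

```text
time_s: 29.3
tcp_pos: [0.4941, 0.3107, 0.2644]
ee_rot: [[0.044, 0.999, -0.001], [0.999, -0.044, -0.001], [-0.001, -0.001, -1.0]]
wrist_force: [-0.2, 0.0, 0.5]
gripper_width: 0.998
```

```bash
python3 -c "
from plant import state
s=state();print(s['q'].round(2),s['tcp_pos'],s['time_s'])"; python3 look.py s30 210 330 110 230 5; python3 look.py t30 130 265 205 310 5 top;  python3 look.py w30 0 640 0 480 1 wrist
```

```text
[-0.92  0.23  0.33  1.57 -0.08  1.35 -0.62] [0.49408999 0.31073192 0.26436715] 29.3
29.3 [0.4941 0.3107 0.2644] [-0.16  0.02  0.53] [-0.041  0.034  0.048] 0.9977757170115427
29.35 [0.4949 0.3083 0.2647] [-0.05 -0.55  0.34] [-0.013  0.036  0.024] 1.0003867268996354
29.4 [0.4954 0.3068 0.265 ] [-0.2  -1.05  0.54] [ 0.024 -0.036 -0.011] 0.9983180643369337
```

View pics/s30.png

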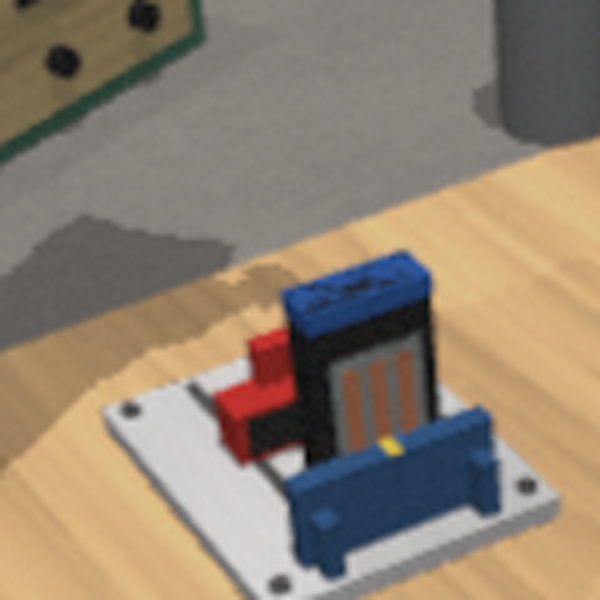

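View pics/t30.png

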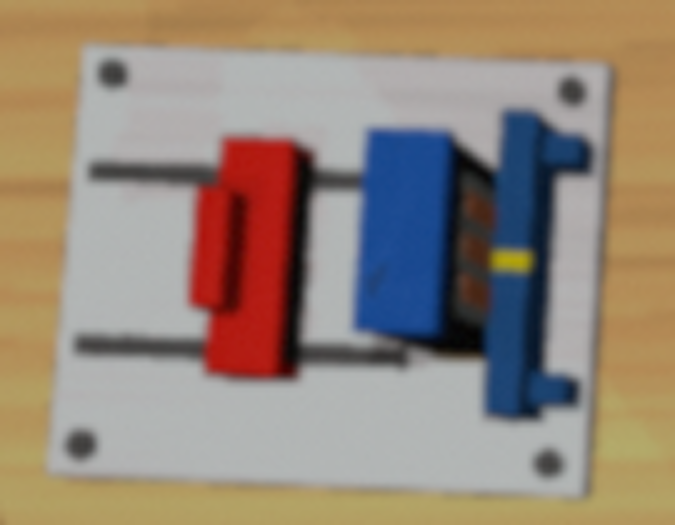

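View pics/w30.png

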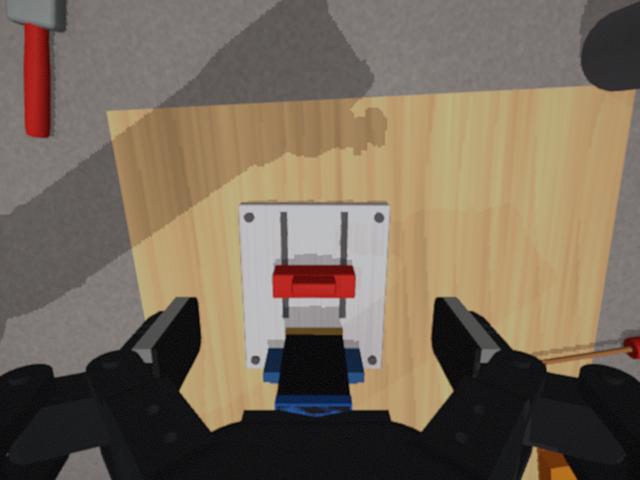

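```bash
python3 - <<'E'
from tilt import *
T=camera_info("top");S=camera_info("side")
t5=lambda p:((p[0]+.5)/5-.5+130,(p[1]+.5)/5-.5+205)
s5=lambda p:((p[0]+.5)/5-.5+210,(p[1]+.5)/5-.5+110)
Q=[dk(onplane(T,t5(p),.134)) for p in [(370,129),(456,132),(440,336),(357,329)]]
for q in Q: print(q.round(4))
print("centre",np.mean(Q,axis=0),"yaw",np.degrees(np.arctan2(Q[0][1]-Q[3][1],Q[0][0]-Q[3][0])),np.degrees(np.arctan2(Q[1][1]-Q[2][1],Q[1][0]-Q[2][0])))
for a,b in [((370,129),(405,250)),((456,132),(432,282)),((440,336),(302,320)),((357,329),(284,290))]:
    x,r=tri([(T,t5(a)),(S,s5(b))]);print(dk(x).round(4),np.round(r,4))
E
```

```text
[ 0.0299 -0.0063  0.134 ]
[ 0.0299 -0.032   0.134 ]
[-0.0307 -0.0312  0.134 ]
[-0.0296 -0.0066  0.134 ]
centre [-8.83762714e-05 -1.90145205e-02  1.34000000e-01] yaw 0.32280069867247196 -0.695678806202943
[ 0.0302 -0.0061  0.1329] [0.0002 0.0002]
[ 0.0301 -0.0307  0.1297] [0.0005 0.0005]
[-0.0314 -0.0306  0.133 ] [0.0009 0.0009]
[-0.0291 -0.0069  0.1343] [0.0005 0.0005]
```

arm_command(
  steps=[
    [1,-1,8,0,1.4],
    [1,-1,8,0,2.8],
    [1,-1,8,0,4.2],
    [1,-1,8,0,5.6],
    [1,-1,8,0,7],
    [1,-1,8,0,8.4],
    [1,-1,8,0,9.8],
    [1,-1,8,0,11.2],
    [1,-1,8,0,12.6],
    [1,-1,8,0,14],
    [1,-1,8,0,15],
    [1,-1,8,0,15],
  ],
)

```text
time_s: 30.65
tcp_pos: [0.4947, 0.314, 0.2656]
ee_rot: [[-0.999, 0.049, 0.001], [0.049, 0.999, 0.0], [-0.001, 0.0, -1.0]]
wrist_force: [0.6, 0.5, 0.1]
gripper_width: 1.002
```

```bash
python3 -c "
from tilt import *
s=state();print(s['q'].round(2),s['tcp_pos'],dk(s['tcp_pos']));R=s['ee_rot'];print(np.degrees(np.arctan2(R[1,1],R[0,1])))"
```

```text
[-0.78  0.23  0.16  1.56 -0.04  1.35  0.91] [0.4947455  0.3140443  0.26564463] [0.00077168 0.13865392 0.26564463]
87.16405253683214
```

Descend behind the jaw, outer finger clear of it by about 16 mm.

arm_command(
  steps=[
    [1,-1,2,-45,0],
    [1,-1,2,-90,0],
    [1,-1,2,-135,0],
    [1,-1,2,-170,0],
    [1,-1,2,-200,0],
    [1,-1,2,-220,0],
    [1,-1,2,-230,0],
    [1,-1,2,-230,0],
  ],
)

```text
time_s: 31.45
tcp_pos: [0.4929, 0.3168, 0.0345]
ee_rot: [[-0.999, 0.051, -0.001], [0.051, 0.999, -0.001], [0.001, -0.001, -1.0]]
wrist_force: [0.4, -0.1, -0.6]
gripper_width: 1.002
```

```bash
python3 look.py s31 200 320 110 230 5; python3 look.py t31 100 260 205 310 5 top; python3 -c "
from tilt import *
print(dk(state()['tcp_pos']))"
```

```text
31.45 [0.4929 0.3168 0.0345] [ 0.41 -0.12 -0.6 ] [-0.01  -0.022 -0.01 ] 1.0016814795375701
31.5 [0.4935 0.3175 0.0357] [0.07 0.14 0.83] [-0.003  0.065 -0.012] 1.002465590265782
[-0.00032539  0.14248346  0.03638069]
```

View pics/s31.png

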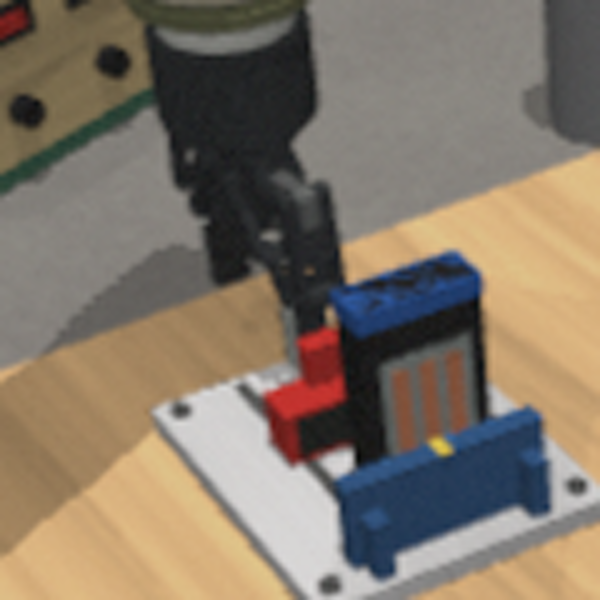

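View pics/t31.png

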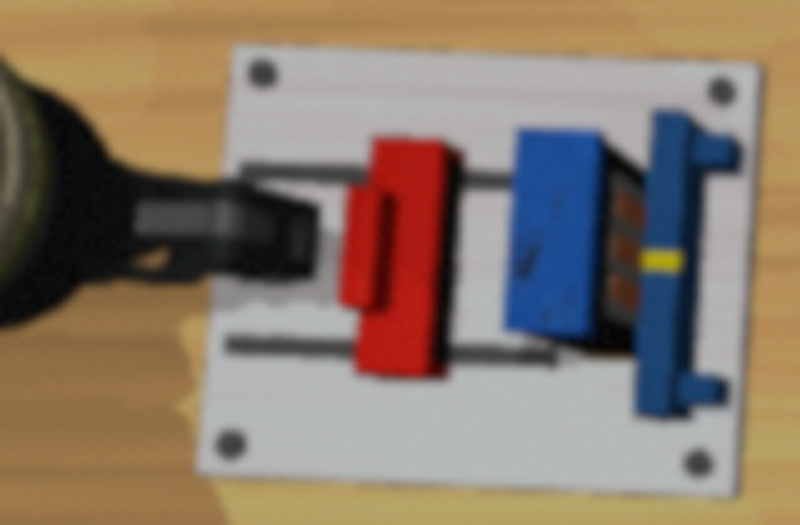

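arm_command(
  steps=[
    [1,-0.4,-7,0,0],
    [1,-0.7,-14,0,0],
    [1,-1,-20,0,0],
    [1,-1.2,-25,0,0],
    [1,-1.5,-30,0,0],
    [1,-1.7,-35,0,0],
    [1,-2,-40,0,0],
    [1,-2.2,-45,0,0],
    [1,-2.5,-50,0,0],
    [1,-2.5,-50,0,0],
  ],
)

```text
time_s: 32.55
tcp_pos: [0.4907, 0.2667, 0.0351]
ee_rot: [[-0.999, 0.05, -0.0], [0.05, 0.999, -0.001], [0.0, -0.001, -1.0]]
wrist_force: [0.1, -0.0, 1.0]
gripper_width: 0.999
```

```bash
python3 look.py s32 200 320 110 230 5; python3 look.py t32 100 260 205 310 5 top; python3 -c "
from tilt import *
print(dk(state()['tcp_pos']))"
```

```text
32.55 [0.4907 0.2667 0.0351] [ 0.06 -0.02  0.99] [-0.125 -0.103  0.033] 0.9988258413255151
32.6 [0.4905 0.267  0.035 ] [ 0.3  -0.03  1.16] [-0.026 -0.055 -0.028] 1.000780173345627
[-0.00119923  0.09164134  0.03495149]
```

View pics/s32.png

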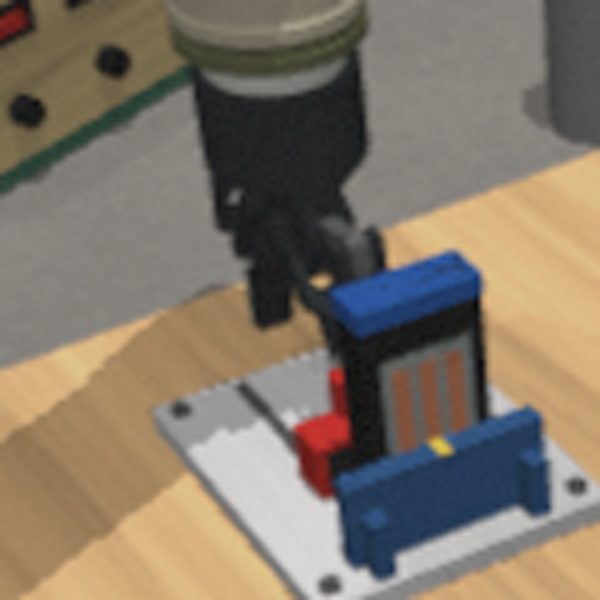

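View pics/t32.png

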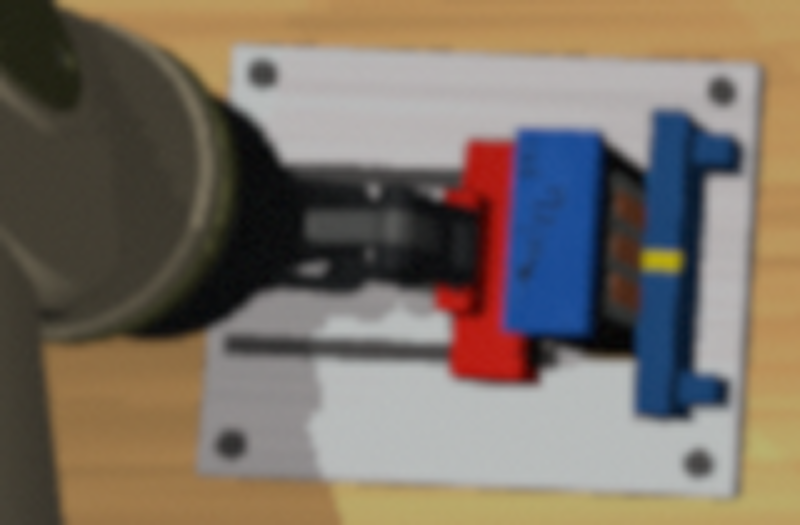

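```bash
python3 - <<'E'
from tilt import *
T=camera_info("top")
t5=lambda p:((p[0]+.5)/5-.5+100,(p[1]+.5)/5-.5+205)
print("jaw lower-front top edge now",dk(onplane(T,t5((530,380)),.045)),"rear",dk(onplane(T,t5((451,374)),.045)))
for z in(.067,.08,.1,.12): print("knuckle",z,dk(onplane(T,t5((482,240)),z)).round(4))
E
```

```text
jaw lower-front top edge now [-0.03959856  0.00775608  0.045     ] rear [-0.0386568   0.03399223  0.045     ]
knuckle 0.067 [0.0036 0.0209 0.067 ]
knuckle 0.08 [0.0022 0.0174 0.08  ]
knuckle 0.1 [0.0001 0.0119 0.1   ]
knuckle 0.12 [-0.0021  0.0065  0.12  ]
```

```bash
python3 - <<'E'
from tilt import *
T=camera_info("top");S=camera_info("side")
t5=lambda p:((p[0]+.5)/5-.5+100,(p[1]+.5)/5-.5+205)
s5=lambda p:((p[0]+.5)/5-.5+200,(p[1]+.5)/5-.5+110)
for a,b in [((482,215),(384,250)),((482,240),(375,265)),((440,215),(380,230))]:
    x,r=tri([(T,t5(a)),(S,s5(b))]);print(dk(x).round(4),np.round(r,4))
E
```

```text
[0.0022 0.0025 0.1384] [0.0012 0.0012]
[-0.0036  0.0032  0.1325] [0.0002 0.0002]
[0.0034 0.0127 0.1427] [0.0011 0.0011]
```

```bash
python3 -c "
import cv2
a=cv2.imread('pics/s32.png');cv2.imwrite('pics/s32z.png',cv2.resize(a[150:450,200:500],None,fx=2,fy=2,interpolation=cv2.INTER_CUBIC))"
```

```text
(no output)
```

View pics/s32z.png

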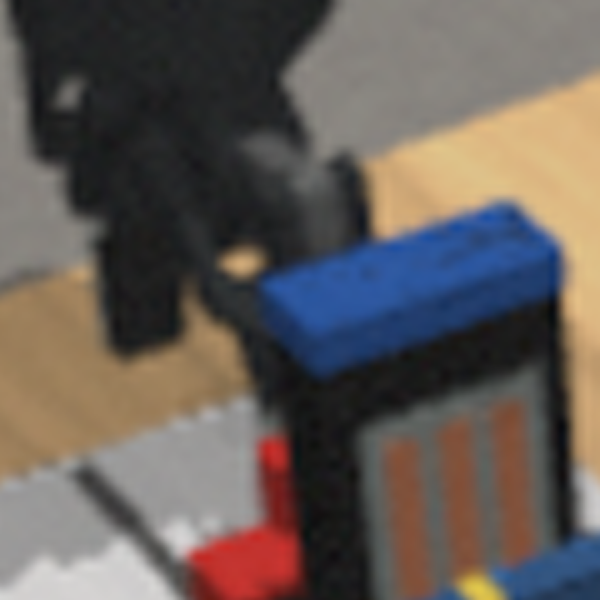

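```bash
python3 - <<'E'
from tilt import *
T=camera_info("top");S=camera_info("side")
t5=lambda p:((p[0]+.5)/5-.5+100,(p[1]+.5)/5-.5+205)
s5=lambda p:((p[0]+.5)/5-.5+200,(p[1]+.5)/5-.5+110)
for a,b in [((318,207),(325,185)),((318,207),(338,240)),((318,207),(342,285))]:
    x,r=tri([(T,t5(a)),(S,s5(b))]);print(dk(x).round(4),np.round(r,4))
# side-view points at assumed x=+.011 plane
for b in [(325,185),(332,210),(338,240),(342,285)]: print(onx(S,s5(b),.011).round(4))
E
python3 -c "
import cv2
a=cv2.imread('pics/s31.png');cv2.imwrite('pics/s31z.png',cv2.resize(a[100:400,150:450],None,fx=2,fy=2,interpolation=cv2.INTER_CUBIC))"
```

```text
[1.000e-04 4.820e-02 1.492e-01] [0.0028 0.0028]
[0.006  0.0595 0.1136] [0.0009 0.0009]
[0.0097 0.0699 0.083 ] [0.0008 0.0008]
[0.011  0.0804 0.1303]
[0.011  0.0759 0.1194]
[0.011  0.0732 0.105 ]
[0.011  0.0749 0.0799]
```

View pics/s31z.png

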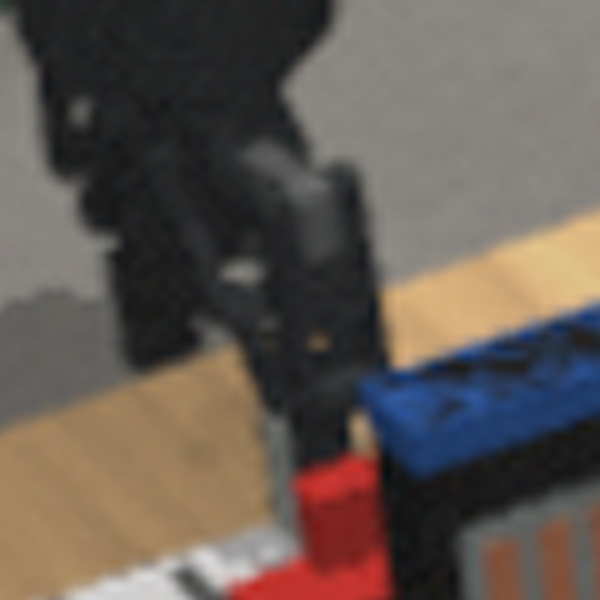

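arm_command(
  steps=[
    [1,-0.2,-4,0,0],
    [1,-0.4,-8,0,0],
    [1,-0.5,-11,0,0],
    [1,-0.6,-12,0,0],
    [1,-0.6,-13,0,0],
    [1,-0.6,-13,0,0],
  ],
)

```text
time_s: 33.25
tcp_pos: [0.4899, 0.2547, 0.0352]
ee_rot: [[-0.999, 0.049, -0.0], [0.049, 0.999, -0.0], [0.0, -0.0, -1.0]]
wrist_force: [-0.4, 1.1, 0.5]
gripper_width: 1.001
```

```bash
python3 look.py t33 100 260 205 310 5 top;python3 look.py s33 200 320 110 230 5; python3 -c "
from tilt import *
print(dk(state()['tcp_pos']))"
```

```text
33.25 [0.4899 0.2547 0.0352] [-0.39  1.13  0.54] [ 0.093  0.179 -0.054] 1.0014419837199042
33.3 [0.4899 0.2548 0.0351] [-1.97  1.62  1.77] [ 0.051  0.176 -0.059] 1.002329656863896
[-0.00110401  0.07921856  0.03516912]
```

View pics/t33.png

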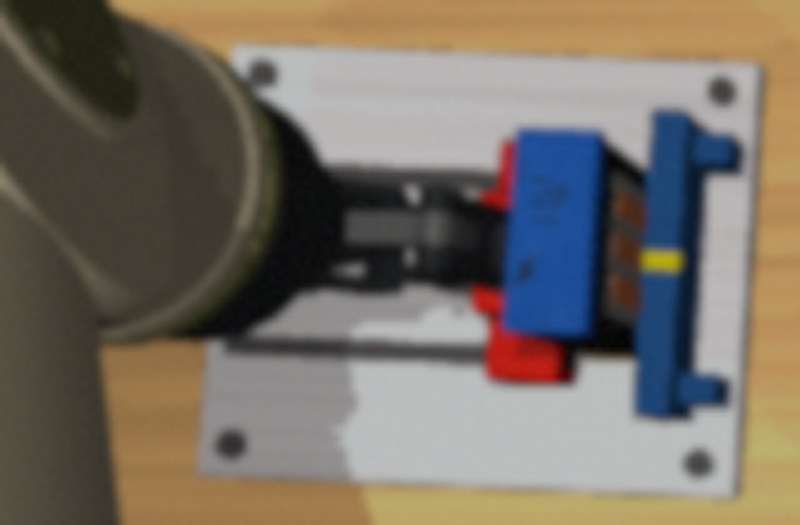

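View pics/s33.png

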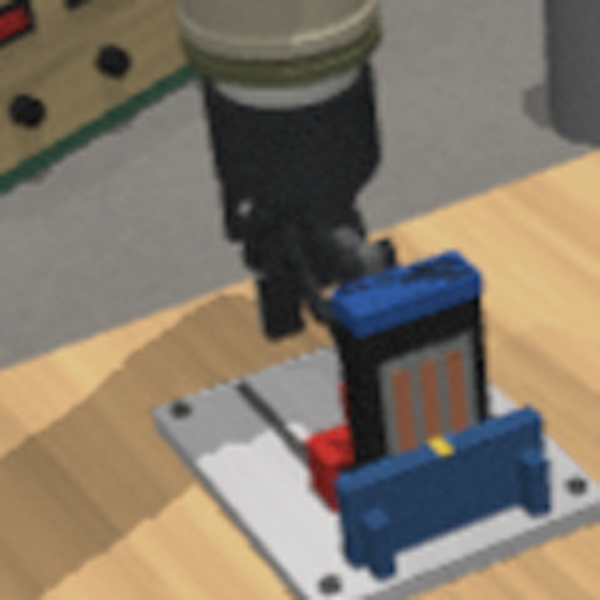

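arm_command(
  steps=[
    [1,0,-0.8,0,0],
    [1,0,-1.6,0,0],
    [1,0,-2.2,0,0],
    [1,0,-2.2,0,0],
  ],
)

```text
time_s: 33.75
tcp_pos: [0.4899, 0.2527, 0.0352]
ee_rot: [[-0.999, 0.049, -0.0], [0.049, 0.999, 0.0], [0.0, 0.0, -1.0]]
wrist_force: [-1.8, 2.5, 2.1]
gripper_width: 0.996
```

arm_command(
  steps=[
    [1,0,-0.6,0,0],
    [1,0,-1.2,0,0],
    [1,0,-1.2,0,0],
  ],
)

```text
time_s: 34.05
tcp_pos: [0.49, 0.2514, 0.0352]
ee_rot: [[-0.999, 0.049, -0.0], [0.049, 0.999, -0.0], [0.0, -0.0, -1.0]]
wrist_force: [-2.0, 2.1, 1.2]
gripper_width: 0.999
```

```bash
python3 look.py t34 100 260 205 310 5 top; python3 -c "
from tilt import *
print(dk(state()['tcp_pos']))"
```

```text
34.05 [0.49   0.2514 0.0352] [-2.01  2.05  1.15] [ 0.194  0.348 -0.114] 0.9993840769729667
[-0.00080759  0.07585658  0.03522579]
```

View pics/t34.png

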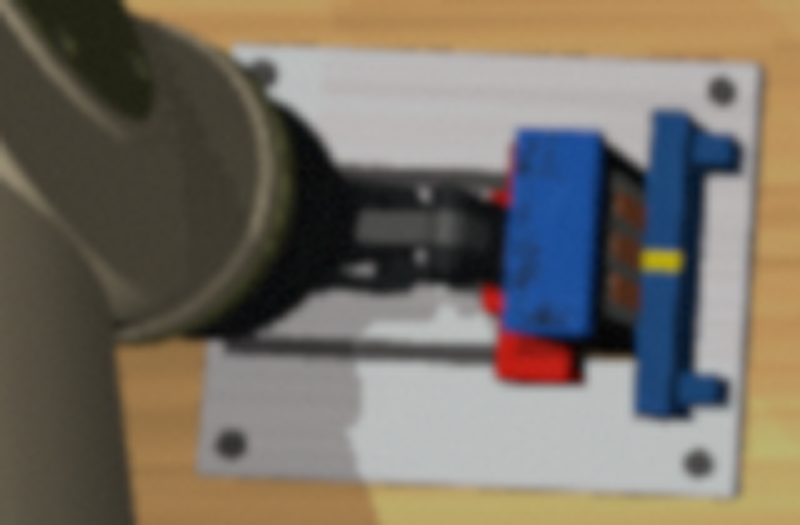

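arm_command(
  steps=[
    [1,0,-0.5,0,0],
    [1,0,-1,0,0],
    [1,0,-1,0,0],
  ],
)

```text
time_s: 34.4
tcp_pos: [0.49, 0.2508, 0.0353]
ee_rot: [[-0.999, 0.048, 0.0], [0.048, 0.999, 0.0], [-0.0, 0.0, -1.0]]
wrist_force: [-1.9, 3.9, 1.3]
gripper_width: 0.999
```

arm_command(
  steps=[
    [1,0,-0.5,0,0],
    [1,0,-1,0,0],
    [1,0,-1,0,0],
    [1,0,-1,0,0],
  ],
)

```text
time_s: 34.8
tcp_pos: [0.4899, 0.2507, 0.0354]
ee_rot: [[-0.999, 0.048, 0.0], [0.048, 0.999, 0.001], [-0.0, 0.001, -1.0]]
wrist_force: [-2.3, 6.3, -0.8]
gripper_width: 0.999
```

```bash
python3 look.py t35 100 260 205 310 5 top; python3 - <<'E'
from tilt import *
print(dk(state()['tcp_pos']))
E
```

```text
34.8 [0.4899 0.2507 0.0354] [-2.29  6.34 -0.75] [ 1.2    0.231 -0.11 ] 0.9985019847215162
[-0.0008301   0.07514843  0.03536976]
```

View pics/t35.png

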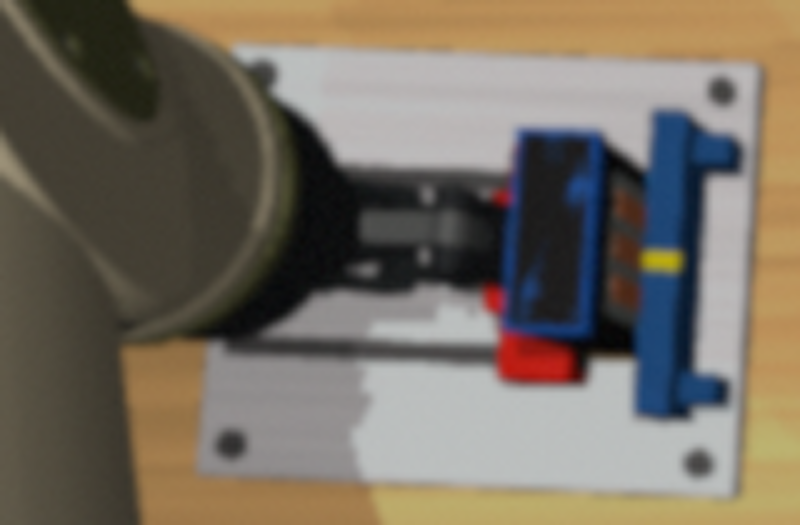

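arm_command(
  steps=[
    [1,0,-0.5,0,0],
    [1,0,-1,0,0],
    [1,0,-1,0,0],
    [1,0,0,0,0],
  ],
)

```text
time_s: 35.25
tcp_pos: [0.4899, 0.2507, 0.0353]
ee_rot: [[-0.999, 0.047, 0.0], [0.047, 0.999, 0.001], [-0.0, 0.001, -1.0]]
wrist_force: [-1.4, 3.7, 0.2]
gripper_width: 0.997
```

arm_command(
  steps=[
    [1,0.2,5,0,0],
    [1,1,20,0,0],
    [1,2,45,0,0],
    [1,3,60,40,0],
    [1,4,80,90,0],
    [1,4,90,140,0],
    [1,4,100,190,0],
    [1,4,100,210,0],
    [1,4,100,210,0],
  ],
)

```text
time_s: 36.15
tcp_pos: [0.4954, 0.3517, 0.2499]
ee_rot: [[-0.999, 0.048, 0.006], [0.048, 0.999, 0.005], [-0.006, 0.005, -1.0]]
wrist_force: [-0.1, 0.2, -0.3]
gripper_width: 1.003
```

```bash
python3 look.py t36 100 260 205 310 5 top;python3 look.py s36 200 320 110 230 5;python3 - <<'E'
from h import *
cv2.imwrite("pics/top36.png",cv2.cvtColor(grab_frame("top"),cv2.COLOR_RGB2BGR))
E
```

```text
36.15 [0.4954 0.3517 0.2499] [-0.1   0.17 -0.27] [-0.011  0.002 -0.022] 1.0033451854932063
36.2 [0.4946 0.3507 0.247 ] [ 0.11  0.21 -1.16] [-0.013  0.038  0.008] 0.9989549918339367
```

View pics/t36.png

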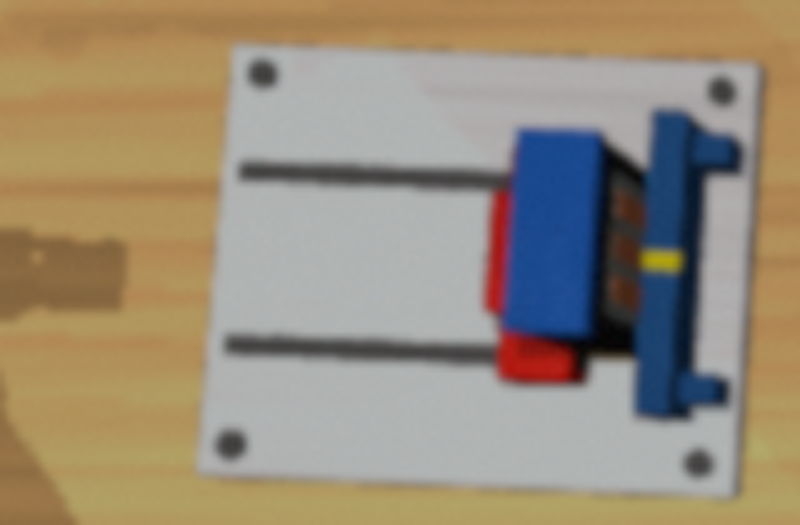

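View pics/s36.png

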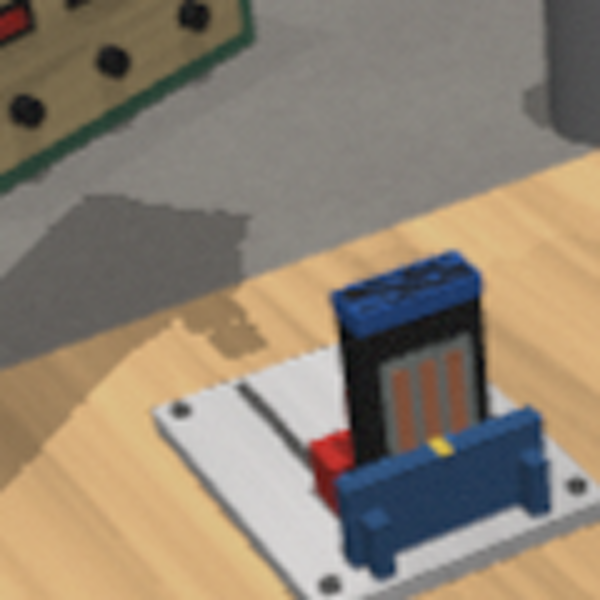

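View pics/top36.png

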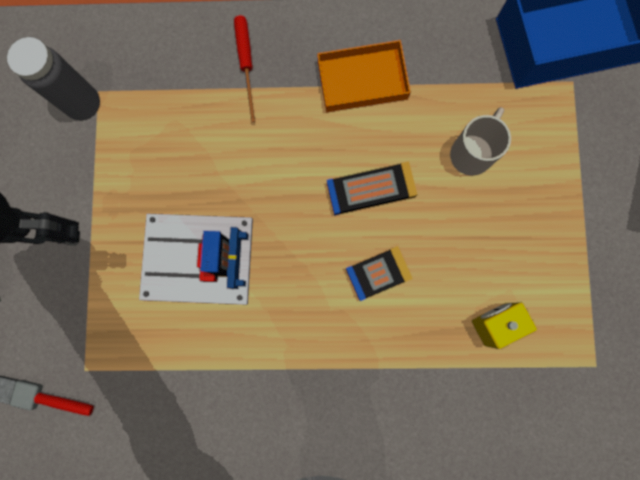

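```bash
python3 - <<'E'
from tilt import *
T=camera_info("top")
t5=lambda p:((p[0]+.5)/5-.5+100,(p[1]+.5)/5-.5+205)
Q=[dk(onplane(T,t5(p),.134)) for p in [(518,129),(605,132),(590,336),(505,329)]]
for q in Q: print(q.round(4))
print("centre",np.mean(Q,axis=0).round(4))
print("jaw front",dk(onplane(T,t5((582,381)),.045)).round(4),"tab rear",dk(onplane(T,t5((497,192)),.067)).round(4),dk(onplane(T,t5((485,312)),.067)).round(4))
a=cv2.imread("pics/top0.png").astype(int);b=cv2.imread("pics/top36.png").astype(int)
for n,(x0,x1,y0,y1) in dict(long=(320,420,160,217),short=(342,412,244,302),mug=(445,515,105,180),timer=(470,540,298,350)).items():
    print(n,np.abs(a-b)[y0:y1,x0:x1].mean().round(2),(np.abs(a-b)[y0:y1,x0:x1].max(2)>60).sum())
E
```

```text
[ 0.0299 -0.0057  0.134 ]
[ 0.0299 -0.0317  0.134 ]
[-0.0307 -0.0312  0.134 ]
[-0.0296 -0.006   0.134 ]
centre [-1.00e-04 -1.86e-02  1.34e-01]
jaw front [-0.0393 -0.0094  0.045 ] tab rear [0.0194 0.0172 0.067 ] [-0.0196  0.0183  0.067 ]
long 0.71 0
short 0.69 0
mug 0.64 0
timer 0.61 0
```

```bash
python3 -c "
from plant import arm,state
print(arm.finish_job(),state()['time_s'])"
```

```text
the job is handed in; nothing more can be done
the job is handed in; nothing more can be done
```

The 120 mm module is standing on its brass end in the dock, held between the blue fence and the red jaw. I handed the job in shortly after 36 s on the robot's clock, with the arm clear of everything.

**How it went**
- **First attempt failed:** I tried to let the module swing upright by loosening the grip. It dropped a few centimetres and landed flat on the bench.
- **Standing it up:** I took a new grip, tilted the module on the fence's top edge and pushed its foot against the fence. It stuck at about 75° in that grip. I leaned it on the jaw's tab, gripped it again near the cap, pushed it upright against the fence and lowered it. The final set-down put about 14 N on the plate.
- **A harder earlier touch:** Before the final set-down, the foot was pressed onto the plate with about 28 N while the module was still tilted.
- **Release and jaw:** I let go and checked that it stood by itself. Then I pushed the jaw in from behind until it stopped moving, at about 6 N.

**Last checks**
- **Position:** The cap's centre is about 0.1 mm from the yellow mark along the fence and 0.6 mm from its ideal depth. The cap was at the right height (133–134 mm) when I let go, so the module is upright.
- **Jaw:** It didn't move when pushed 1 mm further. The camera puts its rear face about 1 mm nearer the fence than a perfect fit, and its front edge about 3 mm nearer. Only the 1 mm is within the 2 mm calibration, so I relied on the force and the stop.
- **Everything else:** The other two modules, the mug and the timer look unchanged between the first and last pictures.

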